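# Pack the can tote, shut it and tape the room left on the deck

### The arm

A 7-joint arm with a two-finger parallel gripper is mounted at the origin on the work surface. World frame = base frame: x ahead of the robot, y to its left, z up, the work surface at z = 0. Lengths are in m, angles in rad, forces in N, time in s.
With the tool pointing down it reaches from about 0.4 to 0.85 m from the base axis. Payload 10.4 kg.
Tool frame: the origin (TCP) lies midway between the tips of the shut fingers; the grasp point (between the pads) lies 19 mm behind it; z points along the fingers, x is the direction in which the jaws open and shut, and the axes are right-handed (so a half turn about z gives the same grasp; the last joint's range is limited). The gripper opens to 85 mm and grips with 20 to 120 N. Pads are 22 mm wide; open, the fingers measure 114 mm over their backs; the gripper's body (76 mm by 85 mm) begins 54 mm behind the grasp point. The pads swing forward as they close: fully open they stand 13 mm farther back than shut.
Start: joints at [-0.023, 0.332, -0.065, 1.46, 0.022, 1.35, -0.088], TCP at [0.625, 0, 0.231] pointing down, gripper open.
Joint ranges: [-2.6, 2.6], [-0.5, 2.12], [-1.47, 1.34], [0.16, 2.42], [-1.27, 4.41], [0.06, 2.06], [-2.6, 2.6]. Speed limits (rad/s): [2.22, 2.22, 2.79, 2.79, 3.14, 3.14, 3.14].

### API

Orientations are given as a unit quaternion [x, y, z, w].
In Python, from workcell import telemetry, eyes, order gives the robot as it stands.
- The arm moves only by the tool servo_tool, never from a script. Its argument "deltas" is a list of rows, each a list of 3 entries, a list of its own where there are three numbers: the shift along the tool's x, y, z in cm, then the turn about the tool's z in rad, then the finger opening in cm, from 0 to 8.54. A call has 1 to 12 rows; each row shifts and turns the pose as measured when the row begins, along the tool's axes as they then stand; what a row does not reach is not made up. A row lasts 1/12 s, in which the tool goes at most 41.7 mm and 7.16 degrees, less where a joint would pass 70% of its speed; a pose out of reach is approached as far as the arm can. A call is refused whole if a number of a shift passes 4.17 or a number of a turn 0.125, either way. A call with a gripper value outside its range is refused whole. The fingers move at their own pace and stop on an object; "force" is the grip in N (left out, the last holds). Time passes only in rows, so rows that do not move let the fingers close. It gives the time, the measured TCP pose, the force and the opening at its end, in the units of the state.
- telemetry.get_obs(): the state, without advancing time (a new reading comes with each control period).
- eyes.camera(name): name is "scene" or "side" or "wrist"; returns (picture, depth): 480x640x3 uint8, blue, green, red; 480x640 float32, m along the optical axis (not along the pixel's ray), 0 where there is no reading.
- eyes.calibration(name): a dict with "fx", "fy", "cx", "cy" (pixels), "rvec" (rotation vector, rad) and "tvec" (3), from world to camera coordinates, as OpenCV has them. Camera axes: x right, y down, z forward; pixel columns grow to the right and rows downward; lengths in m; the calibration is good to about 2 mm. A picture is of the moment at which its call begins: read the wrist's pose just before it. calibration takes no time and is no camera call; for the wrist camera it gives the pose at the moment of the call.
- order.hand_in(): hands the job in, once; it reports no verdict.
The state is a dict: "clock": time; "joint_pos": joint angles; "joint_velocities": joint speeds; "tau": joint torques, N m; "position": TCP position; "ee_rot": TCP orientation; "ft_force": force on the tool from outside, world axes, zero at the start; "torque": the same for the moment, N m; "grip_width": opening from 0.0 (shut) to 1.0 (fully open).
Only numpy, scipy, OpenCV 4.12 (cv2) and the standard library are available. Lean on these libraries where they do the work, as an engineer would, in place of code of your own. Each camera call takes 0.05 s, during which the arm holds its last target. There are 200 camera calls.

### The job

Put the cans that are there upright into the tote, each in the pocket with its own colour and number of dots, in order from pocket 1 to pocket 4, then push the lid over past upright and let it drop shut by its own weight. Then measure the free room between the deck's red lip and the tote: hook the tape's end over the outside of the lip, back the case away squarely until its back touches the tote, and press the lock button fully down there. Finally unhook the locked tape, stand the case on the shut lid with the blade still out and let go; leave the jar, the roll and the carton where they are.

Things in the scene. Friction and masses are not known exactly. Their poses are not given: they have to be found in the camera images.
- deck: fixed plywood pallet deck on the bench, 330 (its x) x 420 (its y) mm, top 20 mm above the bench; origin on the bench under its centre. Along its -y edge stands a red steel lip, 6 mm thick (deck y -210 to -204 mm), its top 12 mm above the deck's top. Outside the lip is open bench
- tote: fixed grey tote on the deck, 292 (its x) x 160 (its y) x 85 mm high, walls and floor 5 mm; origin at the centre of its underside, axes parallel to the deck's. A 25 mm high cardboard insert on its floor leaves a row of four square pockets, 64 mm wide, 70 mm apart along x
- tote_wall (a point): middle of the tote's outer wall that faces the lip (its -y face), 40 mm above the deck; the wall's outer face is flat, 292 mm long and 85 mm high (the closed lid ends flush with it)
- lid (a joint): angle of the tote's blue lid (flat plate 292 x 160 x 8 mm, 0.25 kg), hinged along x on the tote's +y rim: 0 shut, 1.57 upright, 1.9 leaning back against its stop, where it starts. It stays back until it is pushed past upright, then drops shut by its own weight
- lid_edge (a point): middle of the lid's free edge (160 mm from the hinge, its top edge while open)
- lid_top (a point): middle of the lid's outer face, which is its upper face once shut (then 94 mm above the deck's top; its z axis is the face's outward normal)
- tape_mid (a point): centre of the tape measure's yellow case, 80 (its x) x 40 (its y) x 72 (z) mm, 0.5 kg, standing on its 80 x 40 mm rubber sole; the centre is 36 mm above the sole. +x is the way the blade comes out. The rubber sole grips well enough that the case, set down and let go, does not creep under the blade's spring
- tape_back (a point): middle of the case's flat back face (its -x end, 40 mm behind the centre)
- hook_tip (a point): lower end of the steel hook at the blade's end, centre of its 3 mm thickness, 26 mm wide; it hangs down from the blade, 3 mm above the level of the case's sole. The blade's underside runs 14 mm above the level of the sole. With the blade in, the hook's centre is 61.5 mm ahead of the case's centre, so that between the case's front and the hook there is a free slot of 20 mm
- blade (a joint): how far the blade is pulled out of the case, m: 0 to 0.2; a spring of 1.1 to 1.6 N pulls it back in unless locked
- lock (a joint): travel of the red lock button on top of the case, m: 0 up (blade runs free), 0.006 fully down (blade clamped); it takes about 15 N and stays down
- lock_top (a point): centre of the lock button's top, 22 mm across; 16 mm ahead (+x) of the case's centre and 80 mm above the sole when up (the case's own top is at 72 mm)
- can_red_mid (a point): centre of the food can with the red label and red top with 1 white dot: 54 mm diameter, 70 mm high, 0.2 kg, its centre half-way up; it may be absent
- pocket1 (a point): floor centre of tote pocket 1 (beside a red tab with 1 white dot); pocket 1 is at the tote's -x end; 5 mm above the deck's top, z up
- can_yellow_mid (a point): centre of the food can with the yellow label and yellow top with 2 white dots: 54 mm diameter, 70 mm high, 0.2 kg, its centre half-way up; it may be absent
- pocket2 (a point): floor centre of tote pocket 2 (beside a yellow tab with 2 white dots); pocket 1 is at the tote's -x end; 5 mm above the deck's top, z up
- can_green_mid (a point): centre of the food can with the green label and green top with 3 white dots: 54 mm diameter, 70 mm high, 0.2 kg, its centre half-way up; it may be absent
- pocket3 (a point): floor centre of tote pocket 3 (beside a green tab with 3 white dots); pocket 1 is at the tote's -x end; 5 mm above the deck's top, z up
- can_blue_mid (a point): centre of the food can with the blue label and blue top with 4 white dots: 54 mm diameter, 70 mm high, 0.2 kg, its centre half-way up; it may be absent
- pocket4 (a point): floor centre of tote pocket 4 (beside a blue tab with 4 white dots); pocket 1 is at the tote's -x end; 5 mm above the deck's top, z up
- jar: bystander: closed amber jar, 68 mm diameter, 110 mm high, origin under its centre
- roll: bystander: flat ring-shaped roll, 90 mm diameter, 45 mm high, origin under its centre
- carton: bystander: cardboard carton 90 x 160 x 120 mm, origin under its centre
Things that resemble listed ones, but are neither listed nor needed, are in the scene too. Of the things that look like the part that bears can_yellow_mid, take the one that is farthest to the robot's right at the start.

How it is judged:
On the way, in this order (a step that is already met when the one before it is completed fails the run):
1. the red can stands in pocket 1 (horizontal distance between can_red_mid and pocket1 below 0.012 m and z of can_red_mid in the frame of pocket1 between 0.025 and 0.045 m and angle between can_red_mid's own z axis and vertical below 0.15 rad), for 0.2 s.
2. the yellow can stands in pocket 2 (horizontal distance between can_yellow_mid and pocket2 below 0.012 m and z of can_yellow_mid in the frame of pocket2 between 0.025 and 0.045 m and angle between can_yellow_mid's own z axis and vertical below 0.15 rad), for 0.2 s.
3. the green can stands in pocket 3 (horizontal distance between can_green_mid and pocket3 below 0.012 m and z of can_green_mid in the frame of pocket3 between 0.025 and 0.045 m and angle between can_green_mid's own z axis and vertical below 0.15 rad), for 0.2 s.
4. the blue can stands in pocket 4 (horizontal distance between can_blue_mid and pocket4 below 0.012 m and z of can_blue_mid in the frame of pocket4 between 0.025 and 0.045 m and angle between can_blue_mid's own z axis and vertical below 0.15 rad), for 0.2 s.
5. the lid is shut (value of joint lid below 0.06 rad), for 0.2 s.
6. the hook is over the outside of the lip and the blade is drawn out (y of hook_tip in the frame of deck between -0.222 and -0.207 m and x of hook_tip in the frame of deck between -0.165 and 0.165 m and z of hook_tip in the frame of deck between 0.012 and 0.031 m and value of joint blade above 0.05 m), for 0.2 s.
7. with the hook on the lip and the case's back against the tote, square to it, the lock is pressed down (y of hook_tip in the frame of deck between -0.222 and -0.207 m and x of hook_tip in the frame of deck between -0.165 and 0.165 m and z of hook_tip in the frame of deck between 0.012 and 0.031 m and y of tape_back in the frame of tote_wall between -0.01 and 0.003 m and angle between the x axis of tape_mid and the y axis of deck, either way round below 0.12 rad and value of joint lock above 0.0045 m), for 0.1 s.
At the end, for the whole second after the job is handed in: Each can present stands upright in its own pocket (12 mm, 0.15 rad), the lid is shut (under 0.06 rad), the lock is down (over 4 mm), the blade is out (over 70 mm), and the tape's case stands still and upright on the lid, its centre inside the lid's outline (all of step 1 and all of step 2 and all of step 3 and all of step 4 and value of joint lid below 0.06 rad and value of joint lock above 0.004 m and value of joint blade above 0.07 m and z of tape_mid in the frame of lid_top between 0.028 and 0.044 m and x of tape_mid in the frame of lid_top between -0.14 and 0.14 m and y of tape_mid in the frame of lid_top between -0.075 and 0.075 m and angle between tape_mid's own z axis and vertical below 0.15 rad and linear speed of tape below 0.02 m/s); the robot touches nothing.
It fails at once if the jar, the roll or the carton is moved more than 30 mm (distance of any of jar, roll, carton from where it was at the start of the episode above 0.03 m).
It fails at once if the lid is pushed down or lowered by the gripper instead of dropping by its own weight (gripper on the lid between 0.1 and 0.9 rad) (value of joint lid between 0.1 and 0.9 rad and contact force between the fingers and lid above 1 N).
Of can_red, can_yellow, can_green, can_blue only 2 to 4 are there at a start; the rules pass over those that are not, and their reading is None.
At some moment in a run one of can_red, can_yellow, can_green, can_blue may be knocked a few centimetres aside while the robot is not near it.
It also fails if it takes over 210 s, if anything falls off the work surface, if the arm or the gripper's body presses on something with over 40 N, if the wrist force passes 120 N, or if a joint passes its speed limit or range.

## Working session

There is one attempt and no reset: what is moved stays moved. The work goes in short steps, Python scripts to look and compute and a tool call to move; the robot and the scene stay as the last step left them, time stands still between calls to the robot, and variables do not carry over. Pictures are saved under pics/ and viewed, about 12 in all and at most 16, crops included, and the job is handed in when it is done.

Besides the shell and the picture viewer there is one more tool, called in YAML: its name, and indented under it one key for each argument. servo_tool: Moves the arm, as the interface text tells. Its arguments: {"type":"object","properties":{"deltas":{"type":"array"},"force":{"type":"number"}},"required":["deltas"]}

```bash
ls; mkdir -p pics; cat > h.py <<'E'
import numpy as np, cv2
from workcell import telemetry, eyes, order
def cal(n):
    c=eyes.calibration(n); R=cv2.Rodrigues(np.array(c['rvec'],float))[0]; t=np.array(c['tvec'],float).ravel()
    return c,R,t
def cloud(n,img=None):
    c,R,t=cal(n); p,d=eyes.camera(n)
    v,u=np.mgrid[0:480,0:640]
    X=np.stack([(u-c['cx'])/c['fx']*d,(v-c['cy'])/c['fy']*d,d],-1)
    W=(X-t)@R
    W[d<=0]=np.nan
    return p,d,W
def state():
    o=telemetry.get_obs()
    print('t',round(o['clock'],2),'pos',np.round(o['position'],4),'q',np.round(o['ee_rot'],4),'F',np.round(o['ft_force'],2),'g',round(o['grip_width'],3),'j',np.round(o['joint_pos'],2))
    return o
E
python3 - <<'E'
from h import *
state()
for n in('scene','side','wrist'):
    p,d,W=cloud(n); cv2.imwrite(f'pics/a_{n}.png',p); np.savez(f'a_{n}.npz',p=p,W=W,d=d)
    c,R,t=cal(n); print(n,-R.T@t,R[2],c['fx'])
E
```

```text
pics
t 0.0 pos [ 0.6246 -0.      0.2305] q [ 1.e+00 -0.e+00 -7.e-04  0.e+00] F [ 0.07  0.68 -0.67] g 1.0 j [-0.02  0.33 -0.06  1.46  0.02  1.35 -0.09]
scene [1.37917156 0.19608438 1.11634403] [-0.64752643 -0.18564876 -0.73908325] 561.8675595375258
side [ 0.13421066 -0.78265382  0.97826118] [ 0.30303451  0.60204695 -0.73872156] 583.2368585592521
wrist [0.62548115 0.07591877 0.37274568] [-0.00153428 -0.29367661 -0.9559036 ] 427.47906924778385
```

View pics/a_scene.png

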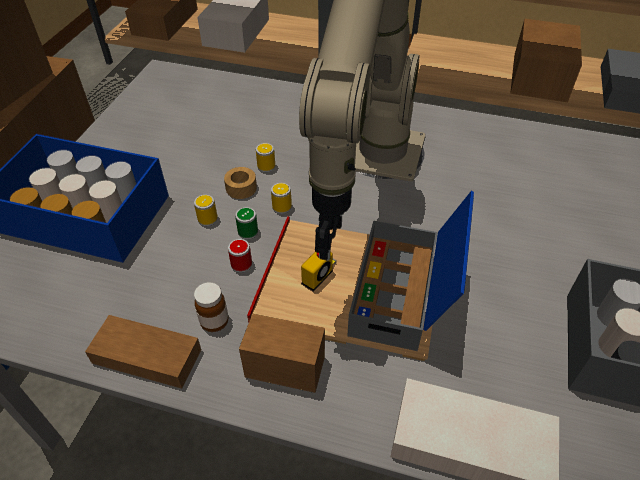

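View pics/a_side.png

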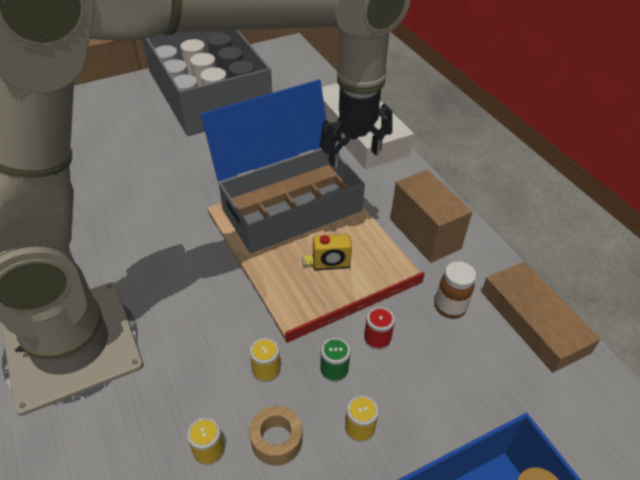

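The scene shows a red can (240,255), a green can (246,222) and three yellow cans at (205,208), (281,197) and (265,157). There is no blue can. The tape is on the deck at (318,270), with its blade towards the robot, and the lip is at (270,265). Next I measure positions.

```bash
cat > m.py <<'E'
from h import *
def blobs(n,p,W,lo,hi,zr,minpix=25):
    hsv=cv2.cvtColor(p,cv2.COLOR_BGR2HSV); m=cv2.inRange(hsv,lo,hi)
    m&=((np.nan_to_num(W[...,2],nan=-1)>zr[0])&(np.nan_to_num(W[...,2],nan=-1)<zr[1])).astype(np.uint8)*255
    m=cv2.morphologyEx(m,cv2.MORPH_CLOSE,np.ones((5,5)))
    k,l,s,c=cv2.connectedComponentsWithStats(m)
    out=[]
    for i in range(1,k):
        if s[i,4]>=minpix:
            P=W[l==i]; P=P[~np.isnan(P[:,0])]
            out.append((c[i],s[i,4],P))
    return out
C={'red':((0,150,70),(8,255,255)),'yellow':((18,130,80),(32,255,255)),'green':((50,100,40),(85,255,255)),'blue':((105,120,40),(125,255,255))}
E
python3 - <<'E'
from m import *
for n in('scene','side'):
    f=np.load(f'a_{n}.npz');p,W=f['p'],f['W']
    for col in C:
        # top at ~70mm: points within label up to top
        for c,a,P in blobs(n,p,W,*C[col],(0.01,0.3)):
            z=P[:,2]; top=P[z>z.max()-0.008]
            (cx,cy),r=cv2.minEnclosingCircle(top[:,:2].astype(np.float32))
            print(n,col,np.round(c),a,'topz',round(np.percentile(z,95),3),'circ',round(cx,4),round(cy,4),round(r,4),'rng',np.round(P.min(0),3),np.round(P.max(0),3))
E
```

```text
scene red [267. 268.] 261 topz 0.034 circ 0.5517 -0.1719 0.1655 rng [ 0.385 -0.184  0.013] [ 0.717 -0.166  0.037]
scene red [239. 255.] 489 topz 0.072 circ 0.5575 -0.2529 0.0257 rng [ 0.53  -0.276  0.005] [ 0.583 -0.226  0.076]
scene red [379. 249.] 178 topz 0.054 circ 0.4485 0.0777 0.0261 rng [0.414 0.067 0.043] [0.474 0.096 0.058]
scene yellow [265. 157.] 400 topz 0.071 circ 0.1777 -0.3227 0.0261 rng [ 0.147 -0.346  0.005] [ 0.206 -0.294  0.075]
scene yellow [236. 185.] 31 topz 0.047 circ 0.3162 -0.355 0.0213 rng [ 0.309 -0.376  0.04 ] [ 0.331 -0.334  0.048]
scene yellow [280. 197.] 443 topz 0.071 circ 0.3301 -0.2209 0.0264 rng [ 0.303 -0.243  0.01 ] [ 0.359 -0.193  0.076]
scene yellow [ 24. 195.] 327 topz 0.118 circ 0.5797 -0.8272 0.0348 rng [ 0.522 -0.927  0.052] [ 0.605 -0.793  0.119]
scene yellow [ 55. 202.] 338 topz 0.118 circ 0.5837 -0.7379 0.0349 rng [ 0.533 -0.813  0.07 ] [ 0.604 -0.703  0.12 ]
scene yellow [205. 209.] 463 topz 0.071 circ 0.4303 -0.4 0.0279 rng [ 0.401 -0.424  0.01 ] [ 0.46  -0.373  0.073]
scene yellow [ 86. 209.] 351 topz 0.118 circ 0.583 -0.6455 0.0354 rn
[... 1712 characters left out ...]
45 -0.384  0.076]
side yellow [206. 441.] 946 topz 0.073 circ 0.1702 -0.3284 0.0247 rng [ 0.144 -0.354  0.009] [ 0.193 -0.304  0.076]
side yellow [536. 475.] 313 topz 0.119 circ 0.5858 -0.6363 0.0272 rng [ 0.561 -0.649  0.112] [ 0.612 -0.619  0.121]
side green [335. 349.] 336 topz 0.074 circ 0.4379 -0.2799 0.0219 rng [ 0.417 -0.301  0.066] [ 0.459 -0.261  0.076]
side green [334. 370.] 361 topz 0.059 circ 0.4314 -0.2951 0.022 rng [ 0.412 -0.311  0.011] [ 0.454 -0.277  0.063]
side blue [264. 129.] 7956 topz 0.252 circ 0.5504 0.0091 0.002 rng [0.396 0.007 0.023] [0.688 0.551 0.3  ]
side blue [499. 453.] 4824 topz 0.141 circ 0.5113 -0.6096 0.1293 rng [ 0.396 -0.667  0.003] [ 0.63  -0.551  0.146]
```

View pics/a_wrist.png

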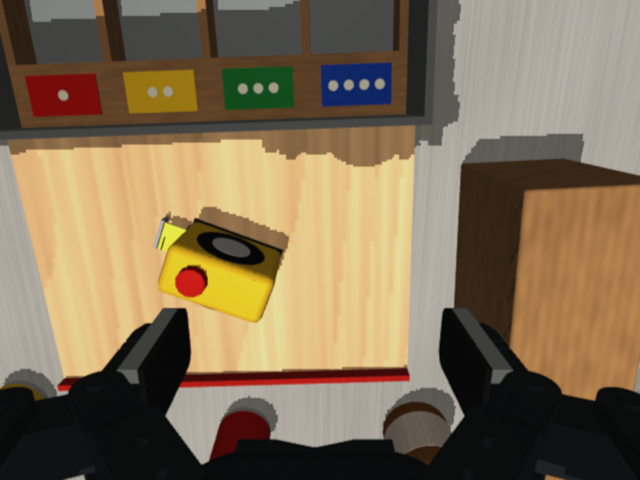

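Counting pictures: 3 viewed. The wrist view shows the tabs (red at 63,95; yellow 160,91; green 258,88; blue 356,84), the tape with its hook at (165,235) and button at (191,281), and the lip along row ~380. Next I fit the deck yaw, tabs, tape and cans by casting rays onto planes.

```bash
cat >> m.py <<'E'
def ray(n,uv,z,K=None):
    c,R,t=K or cal(n)
    uv=np.atleast_2d(uv); d=np.c_[(uv[:,0]-c['cx'])/c['fx'],(uv[:,1]-c['cy'])/c['fy'],np.ones(len(uv))]@R
    o=-R.T@t; return (o+d*((z-o[2])/d[:,2])[:,None])[:,:2]
def masks(p,col,zr,W,minpix=40,close=5):
    hsv=cv2.cvtColor(p,cv2.COLOR_BGR2HSV); m=cv2.inRange(hsv,*C[col]); z=np.nan_to_num(W[...,2],nan=-1)
    m&=((z>zr[0])&(z<zr[1])).astype(np.uint8)*255
    m=cv2.morphologyEx(m,cv2.MORPH_CLOSE,np.ones((close,close)))
    k,l,s,c=cv2.connectedComponentsWithStats(m)
    return [(c[i],s[i,4],l==i) for i in range(1,k) if s[i,4]>=minpix]
def canline(n,p,W,col):
    "can centres from the top disc (rays to z=.07)"
    r=[]
    for c,a,m in masks(p,col,(0.062,0.082),W):
        cn=max(cv2.findContours(m.astype(np.uint8),0,2)[0],key=cv2.contourArea)
        h=cv2.convexHull(cn)[:,0,:]
        g=ray(n,h,0.070).astype(np.float32); (x,y),rad=cv2.minEnclosingCircle(g)
        M=cv2.moments(g); 
        r.append((round(x,4),round(y,4),round(rad,4),round(M['m10']/M['m00'],4),round(M['m01']/M['m00'],4)))
    return r
E
python3 - <<'E'
from m import *
for n in('scene','side'):
    f=np.load(f'a_{n}.npz');p,W=f['p'],f['W']
    for col in('red','yellow','green'): print(n,col,canline(n,p,W,col))
f=np.load('a_wrist.npz');p,W=f['p'],f['W']
for col in C:
    for c,a,m in masks(p,col,(0.04,0.06),W,300):
        print('tab',col,np.round(c),ray('wrist',c,0.05), np.nanmean(W[m],0))
# lip
for c,a,m in masks(p,'red',(0.015,0.045),W,200):
    v,u=np.nonzero(m); us=range(u.min()+10,u.max()-10,20)
    top=np.array([(x,v[u==x].min()) for x in us]); g=ray('wrist',top,0.032)
    k=np.polyfit(g[:,0],g[:,1],1); print('lip inner edge slope',k, g[0],g[-1], 'ends',ray('wrist',[(u.min(),v[u==u.min()].mean()),(u.max(),v[u==u.max()].mean())],0.032))
# tote wall rim: points z 0.095..0.115 
z=W[...,2]; sel=(z>0.098)&(z<0.11)
vv,uu=np.nonzero(sel); P=W[sel]; ok=P[:,1]>0.03; P=P[ok]; print('rim',P.min(0),P.max(0),len(P))
for x0 in np.arange(.43,.7,.03):
    q=P[(abs(P[:,0]-x0)<.01)]; q=q[q[:,1]<0.09]
    if len(q): print(round(x0,2),len(q),np.round(np.percentile(q[:,1],[2,50,98]),4))
# tape: button + top
for c,a,m in masks(p,'red',(0.09,0.115),W,50): print('button',c,ray('wrist',c,0.100))
sel=(cv2.inRange(cv2.cvtColor(p,cv2.COLOR_BGR2HSV),*C['yellow'])>0)&(z>0.086)&(z<0.097)
g=W[sel][:,:2].astype(np.float32); print('tapetop',cv2.minAreaRect(g),len(g))
E
```

```text
scene red [(0.5589, -0.2495, 0.0286, 0.559, -0.2496)]
scene yellow [(0.1805, -0.317, 0.0302, 0.1796, -0.3195), (0.3312, -0.2162, 0.0285, 0.3312, -0.2177), (0.4318, -0.3943, 0.0308, 0.4334, -0.3971), (0.5891, -0.0623, 0.0233, 0.5879, -0.0583)]
scene green [(0.4515, -0.2755, 0.0299, 0.4506, -0.2746)]
side red [(0.5499, -0.2554, 0.0202, 0.5498, -0.2554)]
side yellow [(0.5189, -0.0496, 0.0172, 0.5197, -0.0518), (0.5704, -0.0764, 0.0141, 0.5731, -0.0773), (0.322, -0.2288, 0.0264, 0.3224, -0.2263), (0.4245, -0.4047, 0.0212, 0.4244, -0.4049), (0.1693, -0.3259, 0.0223, 0.1696, -0.325)]
side green [(0.4393, -0.2801, 0.0205, 0.4395, -0.2802)]
tab red [64. 95.] [[0.44474411 0.0811481 ]] [0.44495424 0.08108308 0.05046312]
tab red [226. 444.] [[ 0.54247299 -0.22857139]] [ 0.54220353 -0.22915154  0.04924354]
tab yellow [160.  91.] [[0.51468817 0.08364015]] [0.51476093 0.08354708 0.05042372]
tab green [258.  88.] [[0.58470592 0.08583371]] [0.58468089 0.08572875 0.05048163]
tab blue [356.  84.] [[0.65471516 0.08817675]] [0.65458392 0.08808454 0.05049537]
lip inner edge slope [ 0.03320642 -0.18937819] [ 0.5085449  -0.17288681] [ 0.69483407 -0.16650234] ends [[ 0.49874439 -0.17781335]
 [ 0.71260294 -0.1686813 ]]
lip inner edge slope [ 0.35421718 -0.40954988] [ 0.53733559 -0.21921639] [ 0.55698895 -0.21225483] ends [[ 0.52574884 -0.24659838]
 [ 0.57295822 -0.22157616]]
rim [0.42820654 0.0542723  0.09800167] [0.69658339 0.1318322  0.10687312] 5120
0.43 122 [0.0544 0.0568 0.0591]
0.46 286 [0.055  0.0574 0.0601]
0.49 284 [0.0561 0.0585 0.0609]
0.52 288 [0.0567 0.0596 0.062 ]
0.55 288 [0.0578 0.0603 0.063 ]
0.58 287 [0.059  0.0614 0.0639]
0.61 293 [0.0601 0.0625 0.0649]
0.64 291 [0.0607 0.0636 0.066 ]
0.67 293 [0.0618 0.0642 0.067 ]
button [190.09186747 282.07680723] [[ 0.53892201 -0.04312045]]
tapetop ((0.5529329180717468, -0.05039779841899872), (0.040802858769893646, 0.07971251755952835), 68.25444030761719) 4684
```

servo_tool:
  deltas:
    - [[-1.0,3.6,0],0,8.5]
    - [[-1.0,3.6,0],0,8.5]
    - [[-1.0,3.6,0],0,8.5]
    - [[-1.0,3.6,0],0,8.5]
    - [[-1.0,3.6,0],0,8.5]
    - [[-1.0,3.6,0],0,8.5]
    - [[-1.1,3.5,0],0,8.5]
    - [[0,0,0],0.12,8.5]
    - [[0,0,0],0.12,8.5]
    - [[0,0,0],0.12,8.5]
    - [[0,0,0],0.12,8.5]
    - [[0,0,0],0.12,8.5]

```text
clock: 1.15
position: [0.5471, -0.2627, 0.2256]
ee_rot: [0.954, -0.299, -0.004, 0.0]
ft_force: [0.7, 1.0, -0.9]
grip_width: 0.993
```

servo_tool:
  deltas:
    - [[0,0,0],0.12,8.5]
    - [[0,0,0],0.12,8.5]
    - [[0,0,0],0.12,8.5]
    - [[0,0,0],0.12,8.5]
    - [[0,0,0],0.12,8.5]
    - [[0,0,0],0.12,8.5]
    - [[0,0,0],0.12,8.5]
    - [[0,0,0],0.1,8.5]
    - [[0,0,0],0,8.5]

```text
clock: 1.9
position: [0.5454, -0.2624, 0.2226]
ee_rot: [-0.699, 0.715, 0.006, -0.004]
ft_force: [0.1, 0.4, 0.4]
grip_width: 0.997
```

```bash
cat >> m.py <<'E'
from scipy.spatial.transform import Rotation as Ro
def go(x,y,z,yaw=None):
    "print tool-frame delta (cm) to world TCP target; yaw = world yaw of tool x"
    o=telemetry.get_obs(); R=Ro.from_quat(o['ee_rot']).as_matrix(); d=R.T@(np.array([x,y,z])-o['position'])*100
    cur=np.arctan2(R[1,0],R[0,0]); print('delta cm',np.round(d,2),'yaw',round(cur,4),'tilt',np.round(R[:,2],4), 'turn',None if yaw is None else round(-((yaw-cur+np.pi)%(2*np.pi)-np.pi),4))
E
python3 - <<'E'
from m import *
state(); p,d,W=cloud('wrist'); cv2.imwrite('pics/b_w.png',p)
print(canline('wrist',p,W,'red')); go(0.55,-0.25,.2,-1.537)
f=np.load('a_scene.npz');p,W=f['p'],f['W']
# pocket floors: tote frame
e=np.array([.99944,.0335]);c=np.array([.5479,.1377])
D=W[...,:2]-c; a=D@e; b=D@np.array([-e[1],e[0]]); z=W[...,2]
ok=(abs(a)<.14)&(abs(b)<.074)
for nm,lo,hi in(('floor',.015,.033),('insert',.045,.056)):
    s=ok&(z>lo)&(z<hi)
    for i in range(4):
        t=s&(abs(a-(-.105+.07*i))<.02); print(nm,i,t.sum(),np.round(np.percentile(b[t],[1,10,50,90,99]),4) if t.sum() else '')
E
```

```text
t 1.9 pos [ 0.5454 -0.2624  0.2226] q [-0.6994  0.7147  0.0063 -0.0036] F [0.05 0.4  0.42] g 0.997 j [ 0.15  0.3   0.28  1.53 -0.08  1.33 -1.16]
[(0.5515, -0.2532, 0.0218, 0.5514, -0.2534)]
delta cm [-1.23 -0.47  2.25] yaw -1.5867 tilt [-0.014   0.004  -0.9999] turn -0.0497
floor 0 244 [-0.0307 -0.0252  0.0011  0.0265  0.0321]
floor 1 284 [-0.0309 -0.0246  0.0012  0.0263  0.0323]
floor 2 329 [-0.0309 -0.0252  0.0007  0.0267  0.0322]
floor 3 27 [-0.0292 -0.0234  0.0002  0.0244  0.0323]
insert 0 386 [-0.0735 -0.0659 -0.0326  0.0659  0.0731]
insert 1 429 [-0.0733 -0.0659 -0.0323  0.0651  0.0732]
insert 2 483 [-0.0731 -0.0653 -0.0319  0.0656  0.073 ]
insert 3 259 [-0.0728 -0.0654 -0.0311  0.0656  0.0732]
```

servo_tool:
  deltas:
    - [[-0.9,-0.6,0],-0.05,8.5]
    - [[0,0,2.5],0,8.5]
    - [[0,0,2.5],0,8.5]
    - [[0,0,2.5],0,8.5]
    - [[0,0,2.5],0,8.5]
    - [[0,0,2.0],0,8.5]
    - [[0,0,1.0],0,8.5]
    - [[0,0,0],0,8.5]

```text
clock: 2.62
position: [0.551, -0.2525, 0.0884]
ee_rot: [0.732, -0.682, -0.005, 0.002]
ft_force: [0.1, 0.1, -0.3]
grip_width: 0.997
```

```bash
python3 - <<'E'
from m import *
go(0.5515,-0.2532,.032,-1.537)
p,d,W=cloud('wrist'); cv2.imwrite('pics/b_w2.png',p)
print(canline('wrist',p,W,'red'))
E
```

```text
delta cm [ 0.1  -0.1   5.64] yaw -1.5 tilt [-0.0107  0.0034 -0.9999] turn 0.037
[(0.5513, -0.2534, 0.022, 0.5514, -0.2534)]
```

servo_tool:
  deltas:
    - [[0.1,-0.1,2.0],0.037,8.5]
    - [[0,0,2.0],0,8.5]
    - [[0,0,1.5],0,8.5]
    - [[0,0,0],0,8.5]
    - [[0,0,0],0,4.5]
    - [[0,0,0],0,4.5]
    - [[0,0,0],0,4.5]
    - [[0,0,0],0,4.5]
    - [[0,0,0],0,4.5]
    - [[0,0,0],0,4.5]
    - [[0,0,0],0,4.5]
  force: 40

```text
clock: 3.58
position: [0.5602, -0.2567, 0.0475]
ee_rot: [0.721, -0.693, 0.004, -0.002]
ft_force: [-0.4, 0.6, -0.4]
grip_width: 0.621
```

```bash
python3 - <<'E'
from m import *
state()
go(0.5515,-0.2532,.032,-1.537)
E
```

```text
t 3.58 pos [ 0.5602 -0.2567  0.0475] q [ 0.7212 -0.6927  0.0039 -0.0021] F [-0.38  0.64 -0.4 ] g 0.621 j [ 0.17  0.47  0.24  1.7  -0.13  0.98 -1.08]
delta cm [-0.39  0.87  1.54] yaw -1.5306 tilt [ 0.0085 -0.0024 -1.    ] turn 0.0064
```

servo_tool:
  deltas:
    - [[0,0,-1.5],0,4.5]
    - [[0,0,-3],0,4.5]
    - [[0,0,-3],0,4.5]
    - [[0,0,-3],0,4.5]
    - [[0,0,-3],0,4.5]
    - [[0,0,-1.5],0,4.5]
    - [[0,0,0],0,4.5]
    - [[0,0,0],0,4.5]

```text
clock: 4.25
position: [0.5568, -0.2558, 0.202]
ee_rot: [0.721, -0.693, 0.001, -0.001]
ft_force: [-0.6, -0.2, -2.2]
grip_width: 0.619
```

```bash
python3 - <<'E'
from m import *
o=state()
p,d,W=cloud('wrist'); cv2.imwrite('pics/c_w.png',p)
go(0.443,0.1342,.25,-1.537)
m=cv2.inRange(cv2.cvtColor(p,cv2.COLOR_BGR2HSV),*C['red'])>0
P=W[m&(W[...,2]>0.08)]; zt=np.percentile(P[:,2],90); T=P[P[:,2]>zt-.006]
(x,y),r=cv2.minEnclosingCircle(T[:,:2].astype(np.float32))
R=Ro.from_quat(o['ee_rot']).as_matrix(); print(len(P),'zt',zt,x,y,r,'tool',R.T@(np.array([x,y,zt])-o['position']))
E
```

```text
t 4.25 pos [ 0.5568 -0.2558  0.202 ] q [ 0.7211 -0.6928  0.0014 -0.0008] F [-0.58 -0.16 -2.18] g 0.619 j [ 0.14  0.32  0.27  1.55 -0.09  1.28 -1.11]
delta cm [-39.42   9.79  -4.89] yaw -1.5308 tilt [ 2.9e-03 -9.0e-04 -1.0e+00] turn 0.0062
18675 zt 0.2286183240267209 0.5497361421585083 -0.2545258700847626 0.022607741877436638 tool [-0.00149775  0.00689825 -0.02660777]
```

View pics/c_w.png

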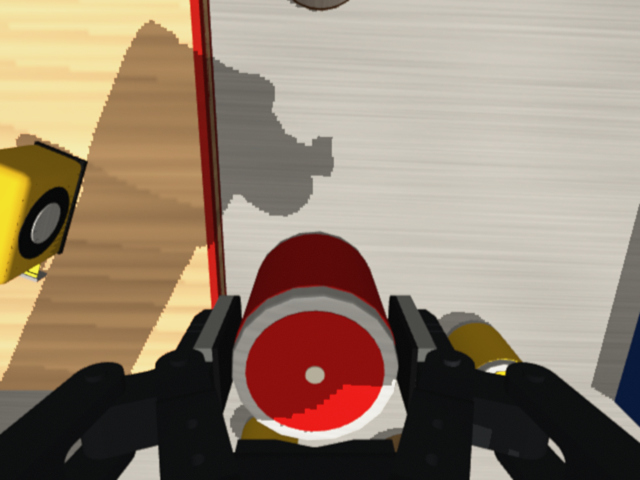

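The picture shows the red can held between the pads (top centre 315,375) with an offset of about 7 mm along tool y. Moving to pocket 1 with that offset accounted for.

servo_tool:
  deltas:
    - [[-2.0,0.4,0],0,4.5]
    - [[-3.6,0.84,0],0,4.5]
    - [[-3.6,0.84,0],0,4.5]
    - [[-3.6,0.84,0],0,4.5]
    - [[-3.6,0.84,0],0,4.5]
    - [[-3.6,0.84,0],0,4.5]
    - [[-3.6,0.84,0],0,4.5]
    - [[-3.6,0.84,0],0,4.5]
    - [[-3.6,0.84,0],0,4.5]
    - [[-3.6,0.84,0],0,4.5]
    - [[-2.5,0.6,0],0,4.5]
    - [[-1.0,0.3,0],0,4.5]

```text
clock: 5.3
position: [0.4375, 0.1311, 0.1788]
ee_rot: [0.719, -0.695, -0.007, 0.012]
ft_force: [0.5, -0.8, -1.7]
grip_width: 0.616
```

servo_tool:
  deltas:
    - [[0,0,0],0,4.5]
    - [[0,0,0],0,4.5]

```text
clock: 5.47
position: [0.4348, 0.1338, 0.1757]
ee_rot: [0.721, -0.693, -0.008, 0.014]
ft_force: [0.7, -0.2, -2.3]
grip_width: 0.613
```

```bash
cat >> m.py <<'E'
def held(col,o,zmin=0.08):
    "held can: top centre in world and tool frame"
    p,d,W=cloud('wrist'); R=Ro.from_quat(o['ee_rot']).as_matrix()
    m=cv2.inRange(cv2.cvtColor(p,cv2.COLOR_BGR2HSV),*C[col])>0
    T=(W-o['position'])@R
    s=m&(T[...,2]>-.045)&(T[...,2]<-.005)&(abs(T[...,0])<.035)&(abs(T[...,1])<.05)
    P=W[s]; zt=np.percentile(P[:,2],90); P=P[P[:,2]>zt-.006]
    (x,y),r=cv2.minEnclosingCircle(P[:,:2].astype(np.float32)); t=R.T@(np.array([x,y,zt])-o['position'])
    print('held',col,len(P),'top',np.round([x,y,zt],4),'r',round(r,4),'tool',np.round(t,4)); return p,W,np.array([x,y,zt]),t
E
python3 - <<'E'
from m import *
o=state(); p,W,c,t=held('red',o); cv2.imwrite('pics/d_w.png',p)
tx=np.array([.443,.1342])-c[:2]+o['position'][:2]; print('TCP target',tx); go(*tx,.2,-1.537)
for col in C:
    for cc,a,m in masks(p,col,(0.04,0.06),W,200): print('tab',col,np.round(cc),ray('wrist',cc,0.05),a)
E
```

```text
t 5.47 pos [0.4348 0.1338 0.1757] q [ 0.7209 -0.6929 -0.0085  0.0139] F [ 0.67 -0.18 -2.28] g 0.613 j [-0.33  0.03 -0.07  1.94 -0.    1.21 -1.93]
held red 12666 top [0.4288 0.1354 0.2028] r 0.0227 tool [-0.0017  0.0068 -0.0269]
TCP target [0.44899248 0.13253617]
delta cm [ 0.17 -1.34 -2.48] yaw -1.5316 tilt [-0.0318 -0.0083 -0.9995] turn 0.0054
tab red [398. 204.] [[0.44561984 0.08052578]] 3254
tab yellow [406.  89.] [[0.51560427 0.0829354 ]] 4251
tab yellow [593.  82.] [[ 0.52358582 -0.02694262]] 1000
tab green [412.   2.] [[0.56102768 0.08429499]] 302
```

servo_tool:
  deltas:
    - [[0.2,-0.7,0],0,4.5]
    - [[0,-0.7,0],0,4.5]
    - [[0,0,1.0],0,4.5]
    - [[0,0,1.5],0,4.5]
    - [[0,0,1.5],0,4.5]
    - [[0,0,0],0,4.5]

```text
clock: 6.02
position: [0.4518, 0.1249, 0.131]
ee_rot: [0.717, -0.697, -0.008, 0.014]
ft_force: [-1.1, 0.3, -2.4]
grip_width: 0.616
```

```bash
python3 - <<'E'
from m import *
o=state(); p,W,c,t=held('red',o); cv2.imwrite('pics/d_w.png',p)
tx=np.array([.443,.1342])-c[:2]+o['position'][:2]; print('TCP target',tx); go(*tx,.069,-1.537)
for col in C:
    for cc,a,m in masks(p,col,(0.04,0.06),W,200): print('tab',col,np.round(cc),ray('wrist',cc,0.05),a)
E
```

```text
t 6.02 pos [0.4518 0.1249 0.131 ] q [ 0.717  -0.6969 -0.0081  0.0145] F [-1.05  0.34 -2.38] g 0.616 j [-0.31  0.1  -0.05  1.96  0.    1.11 -1.91]
held red 12666 top [0.4456 0.1263 0.1581] r 0.0226 tool [-0.0014  0.007  -0.0269]
TCP target [0.44922831 0.13276774]
delta cm [-0.84  0.09  6.33] yaw -1.5423 tilt [-0.0308 -0.0092 -0.9995] turn -0.0053
tab red [395. 251.] [[0.44693917 0.08026804]] 3946
tab yellow [402. 123.] [[0.51645392 0.0831557 ]] 5681
tab yellow [615. 106.] [[ 0.52725193 -0.02349651]] 1222
tab green [408.  13.] [[0.56616824 0.08472412]] 1617
```

servo_tool:
  deltas:
    - [[-0.4,-0.1,0],0,4.5]
    - [[-0.35,-0.05,0],0,4.5]
    - [[0,0,1.0],0,4.5]
    - [[0,0,1.2],0,4.5]
    - [[0,0,1.2],0,4.5]
    - [[0,0,0],0,4.5]

```text
clock: 6.57
position: [0.4555, 0.1334, 0.0988]
ee_rot: [0.717, -0.697, -0.007, 0.011]
ft_force: [-0.1, 0.4, -1.7]
grip_width: 0.614
```

```bash
python3 - <<'E'
from m import *
o=state(); p,W,c,t=held('red',o); cv2.imwrite('pics/d_w.png',p)
tx=np.array([.4445,.1338])-c[:2]+o['position'][:2]; print('TCP target',tx); go(*tx,.069,-1.537)
for col in C:
    for cc,a,m in masks(p,col,(0.04,0.06),W,200): print('tab',col,np.round(cc),ray('wrist',cc,0.05),a)
E
```

```text
t 6.57 pos [0.4555 0.1334 0.0988] q [ 0.7165 -0.6974 -0.0066  0.0113] F [-0.14  0.44 -1.66] g 0.614 j [-0.32  0.15 -0.06  1.98  0.01  1.04 -1.93]
held red 12672 top [0.4493 0.1348 0.1258] r 0.0226 tool [-0.0014  0.0068 -0.0268]
TCP target [0.45064667 0.13241734]
delta cm [0.09 0.45 3.1 ] yaw -1.5436 tilt [-0.0243 -0.0066 -0.9997] turn -0.0066
tab red [427. 274.] [[0.45185767 0.07969581]] 3978
tab yellow [435. 138.] [[0.51649248 0.08327372]] 7450
tab green [445.  13.] [[0.56535888 0.0848603 ]] 1956
```

servo_tool:
  deltas:
    - [[0.05,0.25,0],0,4.5]
    - [[0.05,0.25,0],0,4.5]
    - [[0,0.1,0.9],0,4.5]
    - [[0,0.1,0.9],0,4.5]
    - [[0,0.1,0.8],0,4.5]
    - [[0,0,0],0,4.5]

```text
clock: 7.12
position: [0.448, 0.1329, 0.0742]
ee_rot: [0.717, -0.697, -0.005, 0.009]
ft_force: [-0.1, -0.9, -1.7]
grip_width: 0.619
```

```bash
python3 - <<'E'
from m import *
o=state(); p,W,c,t=held('red',o); cv2.imwrite('pics/d_w.png',p)
for col in C:
    for cc,a,m in masks(p,col,(0.04,0.06),W,200): print('tab',col,np.round(cc),ray('wrist',cc,0.05),a)
E
```

```text
t 7.12 pos [0.448  0.1329 0.0742] q [ 0.7167 -0.6973 -0.0054  0.0088] F [-0.08 -0.94 -1.75] g 0.619 j [-0.33  0.16 -0.06  2.02  0.01  0.97 -1.94]
held red 12661 top [0.4415 0.1343 0.1011] r 0.0226 tool [-0.0016  0.0069 -0.0268]
tab red [314. 252.] [[0.46386273 0.13483009]] 1610
tab red [444. 283.] [[0.4512023  0.07925602]] 5253
tab yellow [454. 124.] [[0.51650031 0.08325487]] 10058
```

servo_tool:
  deltas:
    - [[0,-0.1,0.3],0,4.5]
    - [[0,-0.1,0.3],0,4.5]
    - [[0,0,0],0,4.5]
    - [[0,0,0],0,7.5]
    - [[0,0,0],0,7.5]
    - [[0,0,0],0,7.5]
    - [[0,0,0],0,7.5]
    - [[0,0,-2],0,7.5]
    - [[0,0,-3],0,8]
    - [[0,0,-4],0,8.5]
    - [[0,0,-4],0,8.5]
    - [[0,0,-2],0,8.5]

```text
clock: 8.17
position: [0.4511, 0.1328, 0.2201]
ee_rot: [0.717, -0.697, -0.008, 0.013]
ft_force: [1.2, -0.9, 0.5]
grip_width: 0.99
```

```bash
python3 - <<'E'
from m import *
o=state(); p,d,W=cloud('wrist'); cv2.imwrite('pics/d_w.png',p)
for col in ('red','yellow','green'):
    for cc,a,m in masks(p,col,(0.04,0.06),W,200): print('tab',col,np.round(cc),ray('wrist',cc,0.05),a)
for cc,a,m in masks(p,'red',(0.085,0.105),W,200): print('redtop',cc,a,ray('wrist',cc,0.095),np.nanmedian(W[m],0))
p,d,W=cloud('scene')
for c in('red','yellow','green'): print(c,canline('scene',p,W,c))
go(.43,-.40,.2,-1.537)
E
```

```text
t 8.17 pos [0.4511 0.1328 0.2201] q [ 0.7166 -0.6973 -0.0075  0.013 ] F [ 1.18 -0.86  0.5 ] g 0.99 j [-0.32  0.02 -0.06  1.84 -0.    1.3  -1.92]
tab red [312. 181.] [[0.46773419 0.13570242]] 306
tab red [383. 211.] [[0.44627166 0.08089254]] 2361
tab yellow [387. 114.] [[0.51717462 0.08333692]] 3024
tab yellow [544. 104.] [[ 0.52639397 -0.02654336]] 549
tab green [392.  23.] [[0.57518005 0.08501713]] 1680
redtop [620.92479339  83.4677686 ] 1210 [[ 0.53993835 -0.04648752]] [ 0.53784427 -0.04203324  0.0995206 ]
redtop [312.21837634 229.92731278] 3178 [[0.44412358 0.13484292]] [0.44345597 0.13416364 0.09509215]
red [(0.4637, 0.1391, 0.0213, 0.4655, 0.1386)]
yellow [(0.1843, -0.319, 0.0314, 0.1834, -0.3193), (0.3323, -0.2189, 0.0282, 0.3319, -0.2185), (0.4352, -0.3998, 0.0294, 0.4338, -0.4), (0.5888, -0.0636, 0.0245, 0.5869, -0.0585)]
green [(0.4481, -0.2742, 0.0286, 0.4488, -0.2742)]
delta cm [53.22  3.6   2.44] yaw -1.5434 tilt [-0.0263 -0.0072 -0.9996] turn -0.0064
```

servo_tool:
  deltas:
    - [[2.0,0.2,-0.2],0,8.5]
    - [[3.8,0.25,-0.2],0,8.5]
    - [[3.8,0.25,-0.2],0,8.5]
    - [[3.8,0.25,-0.2],0,8.5]
    - [[3.8,0.25,-0.2],0,8.5]
    - [[3.8,0.25,-0.2],0,8.5]
    - [[3.8,0.25,-0.2],0,8.5]
    - [[3.8,0.25,-0.2],0,8.5]
    - [[3.8,0.25,-0.2],0,8.5]
    - [[3.8,0.25,-0.2],0,8.5]
    - [[3.8,0.25,-0.2],0,8.5]
    - [[3.8,0.25,-0.2],0,8.5]

```text
clock: 9.27
position: [0.4345, -0.3152, 0.241]
ee_rot: [0.723, -0.691, -0.009, 0.012]
ft_force: [0.2, 0.4, 0.3]
grip_width: 0.995
```

servo_tool:
  deltas:
    - [[3.6,0.25,0],0,8.5]
    - [[2.5,0.25,0],0,8.5]
    - [[1.5,0,0],0,8.5]
    - [[0,0,0],0,8.5]
    - [[0,0,0],0,8.5]

```text
clock: 9.68
position: [0.4271, -0.4042, 0.237]
ee_rot: [0.719, -0.695, -0.011, 0.016]
ft_force: [-0.5, 0.4, -0.2]
grip_width: 0.996
```

```bash
python3 - <<'E'
from m import *
o=state(); p,d,W=cloud('wrist'); cv2.imwrite('pics/e_w.png',p)
r=canline('wrist',p,W,'yellow'); print(r)
x,y=min(r,key=lambda q:abs(q[1]+.4))[3:]; go(x,y,.04,-1.537)
E
```

```text
t 9.68 pos [ 0.4271 -0.4042  0.237 ] q [ 0.719  -0.6948 -0.0106  0.0159] F [-0.52  0.45 -0.24] g 0.996 j [ 0.27  0.28  0.48  1.56 -0.1   1.36 -0.78]
[(0.4259, -0.4024, 0.0219, 0.426, -0.4024), (0.3242, -0.2209, 0.0219, 0.3241, -0.2209), (0.1832, -0.3195, 0.0171, 0.1838, -0.3175)]
delta cm [-0.28 -0.65 19.68] yaw -1.5361 tilt [-0.0375 -0.0081 -0.9993] turn 0.0009
```

servo_tool:
  deltas:
    - [[-0.1,0,1.5],0,8.5]
    - [[-0.1,0,2.5],0,8.5]
    - [[0,0,2.5],0,8.5]
    - [[0,0,2.5],0,8.5]
    - [[0,0,2.5],0,8.5]
    - [[0,0,1.5],0,8.5]
    - [[0,0,0],0,8.5]
    - [[0,0,0],0,8.5]

```text
clock: 10.4
position: [0.4265, -0.3918, 0.1015]
ee_rot: [0.724, -0.69, -0.011, 0.013]
ft_force: [0.2, -0.4, 1.0]
grip_width: 0.995
```

```bash
python3 - <<'E'
from m import *
o=state(); p,d,W=cloud('wrist'); cv2.imwrite('pics/e_w.png',p)
r=canline('wrist',p,W,'yellow'); print(r)
x,y=min(r,key=lambda q:abs(q[1]+.4))[3:]; go(x,y,.036,-1.537)
E
```

```text
t 10.4 pos [ 0.4265 -0.3918  0.1015] q [ 0.7236 -0.69   -0.0107  0.0132] F [ 0.21 -0.38  1.  ] g 0.995 j [ 0.28  0.37  0.45  1.74 -0.15  1.09 -0.75]
[(0.4527, -0.4019, 0.0113, 0.4539, -0.4022), (0.426, -0.4025, 0.0221, 0.4261, -0.4025)]
delta cm [ 1.16 -2.89  6.48] yaw -1.523 tilt [-0.0335 -0.0043 -0.9994] turn 0.014
```

servo_tool:
  deltas:
    - [[0.6,0,0],0,8.5]
    - [[0.6,0,0],0,8.5]
    - [[0.1,0,1.5],0,8.5]
    - [[0.1,0,1.5],0,8.5]
    - [[0.1,0,1.5],0,8.5]
    - [[0,0,1.0],0,8.5]
    - [[0,0,0],0,8.5]

```text
clock: 11.03
position: [0.4312, -0.4134, 0.054]
ee_rot: [0.724, -0.69, -0.003, 0.012]
ft_force: [-0.5, 1.0, 0.1]
grip_width: 0.995
```

```bash
python3 - <<'E'
from m import *
o=state(); go(.4261,-.4025,.036,-1.537)
E
```

```text
t 11.03 pos [ 0.4312 -0.4134  0.054 ] q [ 0.7241 -0.6896 -0.0029  0.0118] F [-0.53  1.04  0.07] g 0.995 j [ 0.33  0.46  0.44  1.74 -0.2   1.   -0.69]
delta cm [-1.14  0.42  1.79] yaw -1.5219 tilt [-0.0204 -0.0131 -0.9997] turn 0.0151
```

servo_tool:
  deltas:
    - [[-0.5,0.2,0.5],0,8.5]
    - [[-0.4,0.1,0.5],0,8.5]
    - [[0,0,0.4],0,8.5]
    - [[0,0,0],0,8.5]
    - [[0,0,0],0,8.5]

```text
clock: 11.45
position: [0.4284, -0.4052, 0.0416]
ee_rot: [0.724, -0.69, -0.001, 0.011]
ft_force: [-0.1, -0.4, -0.8]
grip_width: 0.99
```

```bash
python3 - <<'E'
from m import *
o=state(); go(.4261,-.4025,.036,-1.537)
E
```

```text
t 11.45 pos [ 0.4284 -0.4052  0.0416] q [ 0.724  -0.6897 -0.0011  0.0115] F [-0.15 -0.4  -0.84] g 0.99 j [ 0.32  0.46  0.43  1.77 -0.2   0.96 -0.7 ]
delta cm [-0.29  0.2   0.56] yaw -1.5221 tilt [-0.0174 -0.0151 -0.9997] turn 0.0149
```

Close enough; grip, then lift and check.

servo_tool:
  deltas:
    - [[-0.2,0.2,0.4],0,8.5]
    - [[0,0,0],0,4.5]
    - [[0,0,0],0,4.5]
    - [[0,0,0],0,4.5]
    - [[0,0,0],0,4.5]
    - [[0,0,0],0,4.5]
    - [[0,0,0],0,4.5]
    - [[0,0,-1.5],0,4.5]
    - [[0,0,-3],0,4.5]
    - [[0,0,-3.5],0,4.5]
    - [[0,0,-3.5],0,4.5]
    - [[0,0,-3.5],0,4.5]

```text
clock: 12.45
position: [0.4245, -0.3975, 0.1841]
ee_rot: [0.724, -0.69, -0.009, 0.013]
ft_force: [1.3, -0.0, -2.0]
grip_width: 0.619
```

servo_tool:
  deltas:
    - [[0,0,-3],0,4.5]
    - [[0,0,-1.5],0,4.5]
    - [[0,0,0],0,4.5]

```text
clock: 12.7
position: [0.4275, -0.3989, 0.2389]
ee_rot: [0.724, -0.69, -0.004, 0.012]
ft_force: [0.2, -0.8, -1.9]
grip_width: 0.622
```

```bash
python3 - <<'E'
from m import *
o=state(); p,W,c,t=held('yellow',o); cv2.imwrite('pics/e_w2.png',p)
tx=np.array([.513,.1365])-c[:2]+o['position'][:2]; print(tx); go(*tx,.22,-1.537)
E
```

```text
t 12.7 pos [ 0.4275 -0.3989  0.2389] q [ 0.7237 -0.69   -0.0043  0.0123] F [ 0.25 -0.81 -1.88] g 0.622 j [ 0.26  0.26  0.48  1.58 -0.1   1.35 -0.77]
held yellow 13865 top [ 0.4299 -0.3969  0.2715] r 0.0258 tool [-0.0015 -0.0017 -0.0327]
[0.51058909 0.13449997]
delta cm [-52.88 -10.9    0.94] yaw -1.523 tilt [-0.0241 -0.0112 -0.9996] turn 0.014
```

servo_tool:
  deltas:
    - [[-2.0,-0.4,0],0,4.5]
    - [[-3.7,-0.75,0],0,4.5]
    - [[-3.7,-0.75,0],0,4.5]
    - [[-3.7,-0.75,0],0,4.5]
    - [[-3.7,-0.75,0],0,4.5]
    - [[-3.7,-0.75,0],0,4.5]
    - [[-3.7,-0.75,0],0,4.5]
    - [[-3.7,-0.75,0],0,4.5]
    - [[-3.7,-0.75,0],0,4.5]
    - [[-3.7,-0.75,0],0,4.5]
    - [[-3.7,-0.75,0],0,4.5]
    - [[-3.7,-0.75,0],0,4.5]

```text
clock: 13.75
position: [0.4847, 0.0425, 0.2077]
ee_rot: [0.718, -0.696, -0.014, 0.022]
ft_force: [1.7, 0.2, -0.9]
grip_width: 0.62
```

servo_tool:
  deltas:
    - [[-3.5,-0.75,0],0,4.5]
    - [[-3.0,-0.7,0],0,4.5]
    - [[-2.0,-0.7,0],0,4.5]
    - [[-1.0,-0.3,0],0,4.5]
    - [[0,0,0],0,4.5]
    - [[0,0,0],0,4.5]
    - [[0,0,0],0,4.5]

```text
clock: 14.33
position: [0.4997, 0.1497, 0.1927]
ee_rot: [0.722, -0.691, -0.02, 0.029]
ft_force: [1.0, -0.9, -1.9]
grip_width: 0.621
```

```bash
cat >> m.py <<'E'
TAB={'red':(.4447,.0811,-.105),'yellow':(.5147,.0836,-.035),'green':(.5847,.0858,.035),'blue':(.6547,.0881,.105)}
def place(col,ztcp,yaw=-1.537):
    "held can vs its pocket as the wrist camera sees both; prints the tool-frame delta"
    o=state(); p,W,c,t=held(col,o); sh=[]
    for k in TAB:
        for cc,a,m in masks(p,k,(.044,.056),W,500):
            g=ray('wrist',cc,.05)[0]; v,u=np.nonzero(m)
            if v.min()>0 and u.min()>0 and u.max()<639 and np.hypot(*(g-TAB[k][:2]))<.012: sh.append(g-TAB[k][:2]); print('tab',k,np.round(sh[-1],4),a)
    s=np.mean(sh,0) if sh else np.zeros(2)
    pk=np.array([.5479,.1377])+TAB[col][2]*np.array([.99944,.0335])+s
    tx=pk-c[:2]+o['position'][:2]; print('can err',np.round(pk-c[:2],4),'bottom z',round(c[2]-.07,4)); go(*tx,ztcp,yaw); return p,W
E
python3 - <<'E'
from m import *
place('yellow',.0633)
E
```

```text
t 14.33 pos [0.4997 0.1497 0.1927] q [ 0.7218 -0.6912 -0.0196  0.0294] F [ 1.   -0.86 -1.86] g 0.621 j [-0.39  0.18  0.02  1.73 -0.01  1.3  -1.89]
held yellow 13878 top [0.5007 0.1518 0.2256] r 0.0226 tool [-0.0017  0.0012 -0.033 ]
tab red [ 0.0053 -0.0012] 1921
tab yellow [ 0.0008 -0.0009] 3073
tab green [ 0.0012 -0.0009] 3505
can err [ 0.0146 -0.0163] bottom z 0.1556
delta cm [ 1.47 -2.29 12.83] yaw -1.528 tilt [-0.0689 -0.0154 -0.9975] turn 0.009
```

servo_tool:
  deltas:
    - [[0.4,-0.4,0],0,4.5]
    - [[0.4,-0.4,0],0,4.5]
    - [[0.4,-0.4,0],0,4.5]
    - [[0.2,-0.1,0],0,4.5]
    - [[0,-0.1,1.0],0,4.5]
    - [[0,-0.1,1.2],0,4.5]
    - [[0,-0.1,1.2],0,4.5]
    - [[0,-0.1,1.2],0,4.5]
    - [[0,-0.1,1.2],0,4.5]
    - [[0,0,0.6],0,4.5]
    - [[0,0,0],0,4.5]
    - [[0,0,0],0,4.5]

```text
clock: 15.38
position: [0.5148, 0.1263, 0.1199]
ee_rot: [0.718, -0.695, -0.019, 0.03]
ft_force: [0.2, -0.2, -1.6]
grip_width: 0.621
```

```bash
python3 - <<'E'
from m import *
place('yellow',.0633)
E
```

```text
t 15.38 pos [0.5148 0.1263 0.1199] q [ 0.7183 -0.6948 -0.0193  0.0303] F [ 0.25 -0.19 -1.57] g 0.621 j [-0.35  0.27  0.04  1.79 -0.02  1.16 -1.85]
held yellow 13880 top [0.516  0.1285 0.1529] r 0.0227 tool [-0.0018  0.0011 -0.033 ]
tab yellow [ 0.0026 -0.001 ] 4340
tab green [ 0.0013 -0.    ] 5971
can err [-0.0012  0.0075] bottom z 0.0829
delta cm [-0.84 -0.31  5.65] yaw -1.5372 tilt [-0.0699 -0.0167 -0.9974] turn -0.0002
```

servo_tool:
  deltas:
    - [[-0.3,0,0],0,4.5]
    - [[-0.3,0,0],0,4.5]
    - [[-0.2,0,0],0,4.5]
    - [[0,-0.1,0.6],0,4.5]
    - [[0,-0.1,0.8],0,4.5]
    - [[0,-0.1,0.8],0,4.5]
    - [[0,0,0.5],0,4.5]
    - [[0,0,0],0,4.5]
    - [[0,0,0],0,4.5]

```text
clock: 16.18
position: [0.5169, 0.1357, 0.0916]
ee_rot: [0.719, -0.695, -0.019, 0.029]
ft_force: [0.3, -0.2, -1.5]
grip_width: 0.626
```

```bash
python3 - <<'E'
from m import *
place('yellow',.0633)
E
```

```text
t 16.18 pos [0.5169 0.1357 0.0916] q [ 0.7186 -0.6946 -0.0186  0.0287] F [ 0.31 -0.19 -1.49] g 0.626 j [-0.36  0.31  0.03  1.8  -0.02  1.1  -1.86]
held yellow 13874 top [0.5178 0.1376 0.1246] r 0.0226 tool [-0.0015  0.0013 -0.0329]
tab yellow [ 0.0045 -0.0011] 4968
tab green [ 0.0015 -0.    ] 7786
can err [-0.0019 -0.0017] bottom z 0.0546
delta cm [ 0.12 -0.01  2.84] yaw -1.5364 tilt [-0.0668 -0.0154 -0.9976] turn 0.0006
```

servo_tool:
  deltas:
    - [[0,0,0.6],0,4.5]
    - [[0,-0.05,0.7],0,4.5]
    - [[0,-0.05,0.7],0,4.5]
    - [[0,-0.05,0.5],0,4.5]
    - [[0,0,0],0,4.5]
    - [[0,0,0],0,4.5]

```text
clock: 16.73
position: [0.5168, 0.1351, 0.064]
ee_rot: [0.718, -0.695, -0.019, 0.029]
ft_force: [-1.4, 0.3, 5.7]
grip_width: 0.626
```

```bash
python3 - <<'E'
from m import *
place('yellow',.0633)
E
```

```text
t 16.73 pos [0.5168 0.1351 0.064 ] q [ 0.7184 -0.6947 -0.0186  0.0286] F [-1.43  0.34  5.74] g 0.626 j [-0.36  0.34  0.03  1.83 -0.02  1.04 -1.86]
held yellow 13828 top [0.5177 0.1367 0.097 ] r 0.0227 tool [-0.0011  0.0012 -0.033 ]
tab yellow [ 0.0079 -0.0018] 5555
tab green [0.002 0.   ] 10733
can err [ 0.0002 -0.0011] bottom z 0.027
delta cm [ 0.11 -0.01  0.1 ] yaw -1.5369 tilt [-0.0661 -0.0152 -0.9977] turn 0.0001
```

Touching the floor; release and rise (slower from now on to limit tilt drift).

servo_tool:
  deltas:
    - [[0,0,0],0,7.5]
    - [[0,0,0],0,7.5]
    - [[0,0,0],0,7.5]
    - [[0,0,0],0,7.5]
    - [[0,0,-1],0,7.5]
    - [[0,0,-2],0,8]
    - [[0,0,-2],0,8.5]
    - [[0,0,-2],0,8.5]
    - [[0,0,-2],0,8.5]
    - [[0,0,-2],0,8.5]
    - [[0,0,-2],0,8.5]
    - [[0,0,-1],0,8.5]

```text
clock: 17.78
position: [0.526, 0.1371, 0.2152]
ee_rot: [0.718, -0.695, -0.018, 0.028]
ft_force: [0.0, 0.3, 0.5]
grip_width: 0.995
```

```bash
python3 - <<'E'
from m import *
o=state(); p,d,W=cloud('wrist'); cv2.imwrite('pics/f_w.png',p)
for col in('red','yellow'):
    for cc,a,m in masks(p,col,(0.085,0.105),W,800): print('top',col,cc,a,ray('wrist',cc,0.095),np.nanmedian(W[m],0))
for k in TAB:
    for cc,a,m in masks(p,k,(.044,.056),W,500): print('tab',k,ray('wrist',cc,.05)[0]-TAB[k][:2])
p,d,W=cloud('scene')
print(canline('scene',p,W,'green'))
go(.445,-.276,.2,-1.537)
E
```

```text
t 17.78 pos [0.526  0.1371 0.2152] q [ 0.7184 -0.6948 -0.0183  0.0281] F [0.03 0.28 0.53] g 0.995 j [-0.37  0.21  0.04  1.65 -0.02  1.35 -1.86]
top red [602.43542074 203.61643836] 1022 [[ 0.53842632 -0.04588749]] [ 0.53901694 -0.04209078  0.09954016]
top red [313.94171657 326.23792415] 2505 [[0.44344731 0.13460066]] [0.44341558 0.13441506 0.09511256]
top yellow [602.66779964 175.00822898] 5590 [[ 0.55677839 -0.04100512]] [ 0.55562628 -0.04368026  0.09131636]
top yellow [314.99874883 230.18016891] 3197 [[0.51547098 0.13621196]] [0.51498737 0.13603183 0.09508483]
tab red [ 0.00081523 -0.00015099]
tab yellow [ 0.00113212 -0.00016899]
tab green [ 0.00184564 -0.00019415]
tab blue [-0.01173798 -0.00066382]
[(0.4518, -0.2768, 0.0302, 0.4482, -0.2739)]
delta cm [40.99  9.36  2.56] yaw -1.537 tilt [-0.0648 -0.0147 -0.9978] turn 0.0
```

servo_tool:
  deltas:
    - [[1.2,0.3,-0.1],0,8.5]
    - [[2.2,0.5,-0.1],0,8.5]
    - [[2.2,0.5,-0.1],0,8.5]
    - [[2.2,0.5,-0.1],0,8.5]
    - [[2.2,0.5,-0.1],0,8.5]
    - [[2.2,0.5,-0.1],0,8.5]
    - [[2.2,0.5,-0.1],0,8.5]
    - [[2.2,0.5,-0.1],0,8.5]
    - [[2.2,0.5,-0.1],0,8.5]
    - [[2.2,0.5,-0.1],0,8.5]
    - [[2.2,0.5,-0.1],0,8.5]
    - [[2.2,0.5,-0.1],0,8.5]

```text
clock: 18.88
position: [0.4643, -0.1342, 0.2212]
ee_rot: [0.72, -0.693, -0.026, 0.036]
ft_force: [0.1, 0.3, -0.8]
grip_width: 0.996
```

servo_tool:
  deltas:
    - [[2.2,0.5,0],0,8.5]
    - [[2.2,0.5,0],0,8.5]
    - [[2.2,0.5,0],0,8.5]
    - [[2.2,0.5,0],0,8.5]
    - [[2.2,0.5,0],0,8.5]
    - [[2.2,0.5,0],0,8.5]
    - [[1.6,0.3,0],0,8.5]
    - [[0.8,0.1,0],0,8.5]
    - [[0,0,0],0,8.5]
    - [[0,0,0],0,8.5]

```text
clock: 19.72
position: [0.4183, -0.308, 0.2162]
ee_rot: [0.715, -0.697, -0.034, 0.04]
ft_force: [0.7, 0.9, -0.4]
grip_width: 0.999
```

```bash
python3 - <<'E'
from m import *
o=state(); p,d,W=cloud('wrist'); cv2.imwrite('pics/g_w.png',p)
r=canline('wrist',p,W,'green'); print(r)
x,y=r[0][3:]; go(x,y,.036,-1.537)
E
```

```text
t 19.72 pos [ 0.4183 -0.308   0.2162] q [ 0.7146 -0.6975 -0.0343  0.0404] F [ 0.72  0.92 -0.37] g 0.999 j [ 0.14  0.17  0.41  1.71 -0.    1.36 -1.  ]
[(0.4407, -0.278, 0.0217, 0.4408, -0.278)]
delta cm [-3.05 -4.21 17.65] yaw -1.5456 tilt [-0.1055 -0.01   -0.9944] turn -0.0086
```

servo_tool:
  deltas:
    - [[-0.5,-4,0],0,8.5]
    - [[-0.5,-4,0],0,8.5]
    - [[-0.5,-4,0],0,8.5]
    - [[-0.5,-4,0],0,8.5]
    - [[0,0,0],0,8.5]
    - [[0,0,0],0,8.5]

```text
clock: 20.27
position: [0.5837, -0.2745, 0.1949]
ee_rot: [0.717, -0.695, -0.037, 0.039]
ft_force: [-0.9, -0.2, -0.1]
grip_width: 0.995
```

servo_tool:
  deltas:
    - [[0,1,0],0,8.5]
    - [[0,1,0],0,8.5]
    - [[0,1,0],0,8.5]
    - [[0,1,0],0,8.5]
    - [[0,1,0],0,8.5]
    - [[0,1,0],0,8.5]
    - [[0,1,0],0,8.5]
    - [[0,1,0],0,8.5]
    - [[0,1,0],0,8.5]
    - [[0,1,0],0,8.5]
    - [[0,1,0],0,8.5]
    - [[0,1,0],0,8.5]

```text
clock: 21.27
position: [0.4572, -0.2655, 0.2068]
ee_rot: [0.723, -0.689, -0.04, 0.036]
ft_force: [0.7, 0.3, -0.3]
grip_width: 0.995
```

```bash
python3 - <<'E'
from m import *
state(); go(.4408,-.278,.22,-1.537)
E
```

```text
t 21.27 pos [ 0.4572 -0.2655  0.2068] q [ 0.7226 -0.6891 -0.0405  0.0364] F [ 0.66  0.35 -0.28] g 0.995 j [ 0.09  0.21  0.38  1.69 -0.03  1.36 -1.06]
delta cm [ 1.17  1.83 -1.14] yaw -1.5237 tilt [-0.1087  0.0031 -0.9941] turn 0.0133
```

servo_tool:
  deltas:
    - [[0,0,-4],0,8.5]
    - [[0,0,-4],0,8.5]
    - [[0,0,-4],0,8.5]
    - [[0,0,0],0,8.5]
    - [[0,0,0],0,8.5]

```text
clock: 21.68
position: [0.4622, -0.2647, 0.3289]
ee_rot: [0.722, -0.69, -0.045, 0.037]
ft_force: [0.2, 0.8, -0.7]
grip_width: 0.996
```

servo_tool:
  deltas:
    - [[0,0,1],0,8.5]
    - [[0,0,1],0,8.5]
    - [[0,0,1],0,8.5]
    - [[0,0,1],0,8.5]
    - [[0,0,1],0,8.5]
    - [[0,0,1],0,8.5]
    - [[0,0,1],0,8.5]
    - [[0,0,1],0,8.5]
    - [[0,0,1],0,8.5]
    - [[0,0,1],0,8.5]
    - [[0,0,1],0,8.5]
    - [[0,0,0],0,8.5]

```text
clock: 22.68
position: [0.4439, -0.2622, 0.2027]
ee_rot: [0.722, -0.69, -0.048, 0.039]
ft_force: [0.7, 0.5, -0.6]
grip_width: 0.997
```

servo_tool:
  deltas:
    - [[0,0,-1],0,8.5]
    - [[0,0,-1],0,8.5]
    - [[0,0,-1],0,8.5]
    - [[0,0,-1],0,8.5]
    - [[0,0,-1],0,8.5]
    - [[0,0,-1],0,8.5]
    - [[0,0,-1],0,8.5]
    - [[0,0,-1],0,8.5]
    - [[0,0,-1],0,8.5]
    - [[0,0,-1],0,8.5]
    - [[0,0,-1],0,8.5]
    - [[0,0,0],0,8.5]

```text
clock: 23.68
position: [0.4603, -0.2641, 0.3283]
ee_rot: [0.722, -0.69, -0.045, 0.037]
ft_force: [0.5, 0.1, 0.2]
grip_width: 0.997
```

servo_tool:
  deltas:
    - [[0,0,4],0,8.5]
    - [[0,0,4],0,8.5]
    - [[0,0,4],0,8.5]
    - [[0,0,0],0,8.5]
    - [[0,0,0],0,8.5]

```text
clock: 24.1
position: [0.4473, -0.2637, 0.2078]
ee_rot: [0.722, -0.69, -0.043, 0.036]
ft_force: [0.6, 0.9, 0.4]
grip_width: 0.995
```

servo_tool:
  deltas:
    - [[0,0,0],0.1,8.5]
    - [[0,0,0],0.1,8.5]
    - [[0,0,0],0.1,8.5]
    - [[0,0,0],0.1,8.5]
    - [[0,0,0],0,8.5]

```text
clock: 24.52
position: [0.4514, -0.2653, 0.2182]
ee_rot: [-0.563, 0.825, 0.031, -0.042]
ft_force: [-0.1, 0.5, 0.9]
grip_width: 0.997
```

servo_tool:
  deltas:
    - [[0,0,0],-0.1,8.5]
    - [[0,0,0],-0.1,8.5]
    - [[0,0,0],-0.1,8.5]
    - [[0,0,0],-0.1,8.5]
    - [[0,0,0],0,8.5]

```text
clock: 24.93
position: [0.4562, -0.2668, 0.2287]
ee_rot: [0.728, -0.684, -0.034, 0.033]
ft_force: [0.1, -0.6, 0.1]
grip_width: 0.998
```

```bash
python3 - <<'E'
from m import *
state(); go(.4408,-.278,.22,-1.537)
for q in ([.717,-.695,-.037,.039],):
    print(Ro.from_quat(q).as_matrix()[:,2])
E
```

```text
t 24.93 pos [ 0.4562 -0.2668  0.2287] q [ 0.7283 -0.6837 -0.0343  0.0326] F [ 0.08 -0.56  0.1 ] g 0.998 j [ 0.09  0.18  0.38  1.67 -0.03  1.39 -1.04]
delta cm [1.03 1.52 1.01] yaw -1.5079 tilt [-9.450e-02 -5.000e-04 -9.955e-01] turn 0.0291
[-0.10726757 -0.00449598 -0.99422002]
```

servo_tool:
  deltas:
    - [[0,0,0],0,8.5]
    - [[0,0,0],0,8.5]
    - [[0,0,0],0,8.5]
    - [[0,0,0],0,8.5]
    - [[0,0,0],0,8.5]
    - [[0,0,0],0,8.5]
    - [[0,0,0],0,8.5]
    - [[0,0,0],0,8.5]

```text
clock: 25.6
position: [0.4577, -0.2674, 0.2324]
ee_rot: [0.726, -0.686, -0.032, 0.032]
ft_force: [0.7, -0.0, -0.9]
grip_width: 0.995
```

servo_tool:
  deltas:
    - [[0,0,0],0.06,8.5]
    - [[0,0,0],-0.06,8.5]
    - [[0,0,0],0.06,8.5]
    - [[0,0,0],-0.06,8.5]
    - [[0,0,0],0.06,8.5]
    - [[0,0,0],-0.06,8.5]
    - [[0,0,0],0.06,8.5]
    - [[0,0,0],-0.06,8.5]

```text
clock: 26.27
position: [0.4572, -0.2672, 0.2316]
ee_rot: [0.724, -0.688, -0.033, 0.032]
ft_force: [-0.4, 0.4, -0.4]
grip_width: 0.995
```

servo_tool:
  deltas:
    - [[0,0,0.1],0,8.5]
    - [[0,0,0.1],0,8.5]
    - [[0,0,0.1],0,8.5]
    - [[0,0,0.1],0,8.5]
    - [[0,0,0.1],0,8.5]
    - [[0,0,0.1],0,8.5]
    - [[0,0,0.1],0,8.5]
    - [[0,0,0.1],0,8.5]

```text
clock: 26.93
position: [0.4562, -0.2671, 0.2225]
ee_rot: [0.723, -0.689, -0.033, 0.033]
ft_force: [0.5, 0.3, -0.1]
grip_width: 0.994
```

```bash
python3 - <<'E'
from m import *
state(); go(.4408,-.278,.036,-1.537)
p,d,W=cloud('wrist'); print(canline('wrist',p,W,'green'))
E
```

```text
t 26.93 pos [ 0.4562 -0.2671  0.2225] q [ 0.7232 -0.6891 -0.0334  0.0326] F [ 0.48  0.35 -0.14] g 0.994 j [ 0.09  0.19  0.38  1.68 -0.03  1.37 -1.06]
delta cm [ 1.08 -0.15 18.71] yaw -1.5227 tilt [-0.0933 -0.0011 -0.9956] turn 0.0143
[(0.4407, -0.278, 0.0217, 0.4406, -0.278)]
```

servo_tool:
  deltas:
    - [[0,0,0],-0.12,8.5]
    - [[0,0,0],-0.12,8.5]
    - [[0,0,0],-0.12,8.5]
    - [[0,0,0],-0.12,8.5]
    - [[0,0,0],-0.12,8.5]
    - [[0,0,0],-0.12,8.5]
    - [[0,0,0],-0.12,8.5]
    - [[0,0,0],-0.12,8.5]
    - [[0,0,0],-0.12,8.5]
    - [[0,0,0],-0.12,8.5]

```text
clock: 27.82
position: [0.4561, -0.2669, 0.2219]
ee_rot: [0.989, -0.139, -0.046, 0.007]
ft_force: [0.0, -0.4, 0.5]
grip_width: 0.994
```

```bash
python3 - <<'E'
from m import *
state(); go(.4408,-.278,.036,-1.537)
E
```

```text
t 27.82 pos [ 0.4561 -0.2669  0.2219] q [ 0.9892 -0.1387 -0.0464  0.007 ] F [ 0.02 -0.36  0.5 ] g 0.994 j [ 0.18  0.18  0.27  1.68 -0.01  1.37  0.17]
delta cm [ 0.51  0.99 18.66] yaw -0.2799 tilt [-0.0938 -0.001  -0.9956] turn 1.2571
```

servo_tool:
  deltas:
    - [[0,0,0],0.12,8.5]
    - [[0,0,0],0.12,8.5]
    - [[0,0,0],0.12,8.5]
    - [[0,0,0],0.12,8.5]
    - [[0,0,0],0.12,8.5]
    - [[0,0,0],0.12,8.5]
    - [[0,0,0],0.12,8.5]
    - [[0,0,0],0.12,8.5]
    - [[0,0,0],0.12,8.5]
    - [[0,0,0],0.12,8.5]

```text
clock: 28.65
position: [0.456, -0.2673, 0.2219]
ee_rot: [0.731, -0.681, -0.034, 0.032]
ft_force: [-0.4, -0.5, 0.6]
grip_width: 0.997
```

```bash
python3 - <<'E'
from m import *
state(); go(.4408,-.278,.036,-1.537)
E
```

```text
t 28.65 pos [ 0.456  -0.2673  0.2219] q [ 0.7309 -0.6809 -0.0339  0.0322] F [-0.43 -0.53  0.64] g 0.997 j [ 0.09  0.19  0.38  1.68 -0.03  1.37 -1.03]
delta cm [ 1.07 -0.15 18.65] yaw -1.5002 tilt [-9.350e-02 -9.000e-04 -9.956e-01] turn 0.0368
```

servo_tool:
  deltas:
    - [[0,0,-1],0,8.5]
    - [[0,0,-1],0,8.5]
    - [[0,0,-1],0,8.5]
    - [[0,0,-1],0,8.5]
    - [[0,0,-1],0,8.5]
    - [[0,0,-1],0,8.5]
    - [[0,0,-1],0,8.5]
    - [[0,0,-1],0,8.5]
    - [[0,0,-1],0,8.5]
    - [[0,0,-1],0,8.5]
    - [[0,0,-1],0,8.5]
    - [[0,0,0],0,8.5]

```text
clock: 29.65
position: [0.4678, -0.2674, 0.3457]
ee_rot: [0.735, -0.677, -0.032, 0.031]
ft_force: [0.7, -0.0, 0.6]
grip_width: 0.996
```

servo_tool:
  deltas:
    - [[0,0,4],0,8.5]
    - [[0,0,4],0,8.5]
    - [[0,0,4],0,8.5]
    - [[0,0,0],0,8.5]
    - [[0,0,0],0,8.5]
    - [[0,0,0],0,8.5]
    - [[0,0,0],0,8.5]
    - [[0,0,0],0,8.5]
    - [[0,0,0],0,8.5]
    - [[0,0,0],0,8.5]
    - [[0,0,0],0,8.5]
    - [[0,0,0],0,8.5]

```text
clock: 30.65
position: [0.4623, -0.2698, 0.2345]
ee_rot: [0.735, -0.677, -0.025, 0.028]
ft_force: [0.4, 0.2, -0.4]
grip_width: 0.998
```

```bash
python3 - <<'E'
from m import *
state(); go(.4408,-.278,.036,-1.537)
E
```

```text
t 30.65 pos [ 0.4623 -0.2698  0.2345] q [ 0.735  -0.677  -0.0249  0.0284] F [ 0.44  0.23 -0.4 ] g 0.998 j [ 0.09  0.18  0.38  1.66 -0.03  1.38 -1.02]
delta cm [ 0.6   0.71 19.96] yaw -1.4887 tilt [-0.0751 -0.0081 -0.9971] turn 0.0483
```

servo_tool:
  deltas:
    - [[0,0,-1],0,8.5]
    - [[0,0,-1],0,8.5]
    - [[0,0,-1],0,8.5]
    - [[0,0,-1],0,8.5]
    - [[0,0,-1],0,8.5]
    - [[0,0,-1],0,8.5]
    - [[0,0,-1],0,8.5]
    - [[0,0,-1],0,8.5]
    - [[0,0,-1],0,8.5]
    - [[0,0,-1],0,8.5]
    - [[0,0,-1],0,8.5]
    - [[0,0,0],0,8.5]

```text
clock: 31.65
position: [0.4718, -0.269, 0.3586]
ee_rot: [0.735, -0.677, -0.023, 0.028]
ft_force: [0.1, -0.6, 0.5]
grip_width: 0.997
```

servo_tool:
  deltas:
    - [[0,0,4],0,8.5]
    - [[0,0,4],0,8.5]
    - [[0,0,4],0,8.5]
    - [[0,0,0],0,8.5]
    - [[0,0,0],0,8.5]
    - [[0,0,0],0,8.5]
    - [[0,0,0],0,8.5]
    - [[0,0,0],0,8.5]
    - [[0,0,0],0,8.5]
    - [[0,0,0],0,8.5]
    - [[0,0,0],0,8.5]
    - [[0,0,0],0,8.5]

```text
clock: 32.65
position: [0.4683, -0.2723, 0.2474]
ee_rot: [0.735, -0.677, -0.016, 0.025]
ft_force: [0.6, 0.3, 0.1]
grip_width: 0.996
```

```bash
python3 - <<'E'
from m import *
state(); go(.4408,-.278,.036,-1.537)
E
```

```text
t 32.65 pos [ 0.4683 -0.2723  0.2474] q [ 0.7352 -0.6772 -0.0158  0.0248] F [0.56 0.3  0.09] g 0.996 j [ 0.09  0.17  0.38  1.64 -0.02  1.38 -1.02]
delta cm [ 0.12  1.56 21.26] yaw -1.4883 tilt [-0.0568 -0.015  -0.9983] turn 0.0487
```

servo_tool:
  deltas:
    - [[0,0.6,0],0.05,8.5]
    - [[0,0.6,0],0,8.5]
    - [[0,0,4],0,8.5]
    - [[0,0,4],0,8.5]
    - [[0,0,4],0,8.5]
    - [[0,0,2],0,8.5]
    - [[0,0,0],0,8.5]
    - [[0,0,0],0,8.5]
    - [[0,0,0],0,8.5]
    - [[0,0,0],0,8.5]
    - [[0,0,0],0,8.5]
    - [[0,0,0],0,8.5]

```text
clock: 33.65
position: [0.4515, -0.2774, 0.1125]
ee_rot: [0.721, -0.693, -0.009, 0.022]
ft_force: [-0.4, -0.6, 0.1]
grip_width: 0.992
```

```bash
python3 - <<'E'
from m import *
state(); go(.4408,-.278,.036,-1.537)
p,d,W=cloud('wrist'); print(canline('wrist',p,W,'green'))
E
```

```text
t 33.65 pos [ 0.4515 -0.2774  0.1125] q [ 0.7209 -0.6927 -0.0087  0.022 ] F [-0.38 -0.6   0.14] g 0.992 j [ 0.11  0.25  0.38  1.85 -0.06  1.09 -1.02]
delta cm [-0.12  0.73  7.69] yaw -1.5305 tilt [-0.043  -0.0198 -0.9989] turn 0.0065
[(0.4408, -0.278, 0.0219, 0.4409, -0.2781)]
```

servo_tool:
  deltas:
    - [[0,0.1,0.9],0,8.5]
    - [[0,0.1,0.9],0,8.5]
    - [[0,0.1,0.9],0,8.5]
    - [[0,0.1,0.9],0,8.5]
    - [[0,0.1,0.9],0,8.5]
    - [[0,0.1,0.9],0,8.5]
    - [[0,0.1,0.9],0,8.5]
    - [[0,0.1,0.9],0,8.5]
    - [[0,0,0.3],0,8.5]
    - [[0,0,0],0,8.5]
    - [[0,0,0],0,8.5]
    - [[0,0,0],0,8.5]

```text
clock: 34.7
position: [0.4385, -0.2793, 0.0293]
ee_rot: [0.721, -0.693, -0.009, 0.022]
ft_force: [0.4, -0.4, 0.2]
grip_width: 0.994
```

```bash
python3 - <<'E'
from m import *
state(); go(.4408,-.278,.036,-1.537)
E
```

```text
t 34.7 pos [ 0.4385 -0.2793  0.0293] q [ 0.7208 -0.6927 -0.0091  0.0223] F [ 0.39 -0.4   0.24] g 0.994 j [ 0.14  0.35  0.36  1.94 -0.1   0.91 -0.98]
delta cm [-0.11 -0.21 -0.68] yaw -1.5306 tilt [-0.0441 -0.0195 -0.9988] turn 0.0064
```

servo_tool:
  deltas:
    - [[0,-0.2,-0.4],0,8.5]
    - [[0,0,0],0,8.5]
    - [[0,0,0],0,4.5]
    - [[0,0,0],0,4.5]
    - [[0,0,0],0,4.5]
    - [[0,0,0],0,4.5]
    - [[0,0,0],0,4.5]
    - [[0,0,0],0,4.5]
    - [[0,0,-1],0,4.5]
    - [[0,0,-1.2],0,4.5]
    - [[0,0,-1.2],0,4.5]
    - [[0,0,-1.2],0,4.5]

```text
clock: 35.7
position: [0.4421, -0.2777, 0.0821]
ee_rot: [0.721, -0.693, -0.01, 0.023]
ft_force: [-0.2, -0.2, -2.5]
grip_width: 0.622
```

servo_tool:
  deltas:
    - [[0,0,-1.2],0,4.5]
    - [[0,0,-1.2],0,4.5]
    - [[0,0,-1.2],0,4.5]
    - [[0,0,-1.2],0,4.5]
    - [[0,0,-1.2],0,4.5]
    - [[0,0,-1.2],0,4.5]
    - [[0,0,-1.2],0,4.5]
    - [[0,0,-1.2],0,4.5]
    - [[0,0,-1.2],0,4.5]
    - [[0,0,-1.2],0,4.5]
    - [[0,0,-1.2],0,4.5]
    - [[0,0,-1.2],0,4.5]

```text
clock: 36.7
position: [0.4461, -0.2748, 0.2404]
ee_rot: [0.72, -0.694, -0.01, 0.023]
ft_force: [0.9, -0.7, -1.7]
grip_width: 0.621
```

```bash
python3 - <<'E'
from m import *
place('green',.22)
E
```

```text
t 36.7 pos [ 0.4461 -0.2748  0.2404] q [ 0.7198 -0.6938 -0.0102  0.0229] F [ 0.94 -0.72 -1.69] g 0.621 j [ 0.09  0.12  0.39  1.71 -0.01  1.35 -1.06]
held green 13284 top [ 0.4445 -0.2733  0.2752] r 0.0227 tool [-0.0009  0.0032 -0.0347]
can err [0.1384 0.4122] bottom z 0.2052
delta cm [-40.77 -15.31   0.88] yaw -1.5337 tilt [-0.0431 -0.0201 -0.9989] turn 0.0033
```

servo_tool:
  deltas:
    - [[-1.4,-0.52,0],0,4.5]
    - [[-1.4,-0.52,0],0,4.5]
    - [[-1.4,-0.52,0],0,4.5]
    - [[-1.4,-0.52,0],0,4.5]
    - [[-1.4,-0.52,0],0,4.5]
    - [[-1.4,-0.52,0],0,4.5]
    - [[-1.4,-0.52,0],0,4.5]
    - [[-1.4,-0.52,0],0,4.5]
    - [[-1.4,-0.52,0],0,4.5]
    - [[-1.4,-0.52,0],0,4.5]
    - [[-1.4,-0.52,0],0,4.5]
    - [[-1.4,-0.52,0],0,4.5]

```text
clock: 37.75
position: [0.5017, -0.103, 0.239]
ee_rot: [0.716, -0.698, -0.007, 0.023]
ft_force: [0.5, -0.5, -2.0]
grip_width: 0.62
```

servo_tool:
  deltas:
    - [[-1.4,-0.52,0],0,4.5]
    - [[-1.4,-0.52,0],0,4.5]
    - [[-1.4,-0.52,0],0,4.5]
    - [[-1.4,-0.52,0],0,4.5]
    - [[-1.4,-0.52,0],0,4.5]
    - [[-1.4,-0.52,0],0,4.5]
    - [[-1.4,-0.52,0],0,4.5]
    - [[-1.4,-0.52,0],0,4.5]
    - [[-1.4,-0.52,0],0,4.5]
    - [[-1.4,-0.52,0],0,4.5]
    - [[-1.4,-0.52,0],0,4.5]
    - [[-1.4,-0.52,0],0,4.5]

```text
clock: 38.75
position: [0.559, 0.0741, 0.2314]
ee_rot: [0.715, -0.699, -0.008, 0.025]
ft_force: [0.5, -1.3, -1.2]
grip_width: 0.621
```

servo_tool:
  deltas:
    - [[-1.4,-0.5,0],0,4.5]
    - [[-1.0,-0.4,0],0,4.5]
    - [[-0.5,-0.2,0],0,4.5]
    - [[0,0,0],0,4.5]
    - [[0,0,0],0,4.5]

```text
clock: 39.17
position: [0.5706, 0.1105, 0.2291]
ee_rot: [0.716, -0.697, -0.008, 0.025]
ft_force: [0.2, -1.3, -0.8]
grip_width: 0.624
```

```bash
python3 - <<'E'
from m import *
place('green',.0617)
E
```

```text
t 39.17 pos [0.5706 0.1105 0.2291] q [ 0.7164 -0.6972 -0.0084  0.0253] F [ 0.25 -1.28 -0.79] g 0.624 j [-0.35  0.27  0.09  1.54 -0.01  1.38 -1.8 ]
held green 13267 top [0.569  0.1121 0.2638] r 0.0226 tool [-0.0008  0.0033 -0.0346]
tab green [ 0.0006 -0.0003] 2121
tab blue [ 0.0008 -0.0002] 2614
can err [0.0146 0.0265] bottom z 0.1938
delta cm [-3.01 -2.33 16.58] yaw -1.5433 tilt [-0.0472 -0.0245 -0.9986] turn -0.0063
```

servo_tool:
  deltas:
    - [[-0.9,-0.5,0],0,4.5]
    - [[-0.9,-0.5,0],0,4.5]
    - [[-0.7,-0.5,0],0,4.5]
    - [[0,0,1.2],0,4.5]
    - [[0,0,1.2],0,4.5]
    - [[0,0,1.2],0,4.5]
    - [[-0.1,-0.1,1.2],0,4.5]
    - [[-0.1,-0.1,1.2],0,4.5]
    - [[-0.1,-0.1,1.2],0,4.5]
    - [[-0.1,-0.1,1.2],0,4.5]
    - [[0,-0.1,1.2],0,4.5]
    - [[0,-0.1,1.2],0,4.5]

```text
clock: 40.22
position: [0.5856, 0.1354, 0.1076]
ee_rot: [0.715, -0.699, -0.008, 0.027]
ft_force: [-0.7, 0.5, -1.6]
grip_width: 0.624
```

servo_tool:
  deltas:
    - [[0,0,0.6],0,4.5]
    - [[0,0,0],0,4.5]
    - [[0,0,0],0,4.5]

```text
clock: 40.47
position: [0.5821, 0.1335, 0.0956]
ee_rot: [0.714, -0.699, -0.01, 0.03]
ft_force: [0.5, 0.4, -1.7]
grip_width: 0.622
```

```bash
python3 - <<'E'
from m import *
place('green',.0617)
E
```

```text
t 40.47 pos [0.5821 0.1335 0.0956] q [ 0.7143 -0.6991 -0.0099  0.0302] F [ 0.49  0.36 -1.67] g 0.622 j [-0.36  0.42  0.07  1.64 -0.02  1.14 -1.84]
held green 13261 top [0.5807 0.1356 0.1304] r 0.0226 tool [-0.0011  0.0033 -0.0347]
tab green [ 0.0028 -0.0003] 4793
tab blue [0.0016 0.0001] 7341
can err [0.0043 0.0032] bottom z 0.0604
delta cm [-0.4  -0.63  3.36] yaw -1.5485 tilt [-0.0563 -0.0293 -0.998 ] turn -0.0115
```

servo_tool:
  deltas:
    - [[-0.2,-0.25,0],0,4.5]
    - [[-0.2,-0.1,0],0,4.5]
    - [[0,0,0.7],0,4.5]
    - [[0,-0.05,0.8],0,4.5]
    - [[0,-0.05,0.8],0,4.5]
    - [[0,-0.05,0.8],0,4.5]
    - [[0,0,0.2],0,4.5]
    - [[0,0,0],0,4.5]
    - [[0,0,0],0,4.5]

```text
clock: 41.27
position: [0.5871, 0.1377, 0.0612]
ee_rot: [0.714, -0.699, -0.009, 0.028]
ft_force: [-1.9, 0.5, 5.2]
grip_width: 0.62
```

```bash
python3 - <<'E'
from m import *
place('green',.0617)
E
```

```text
t 41.27 pos [0.5871 0.1377 0.0612] q [ 0.7144 -0.6991 -0.0089  0.0282] F [-1.9   0.49  5.16] g 0.62 j [-0.36  0.47  0.07  1.65 -0.02  1.08 -1.84]
held green 13235 top [0.5855 0.1398 0.096 ] r 0.0226 tool [-0.0013  0.0034 -0.0347]
tab green [ 0.0073 -0.0017] 5051
tab blue [0.0018 0.0002] 10500
can err [ 0.002  -0.0017] bottom z 0.026
delta cm [ 0.18 -0.18 -0.04] yaw -1.5486 tilt [-0.052  -0.0277 -0.9983] turn -0.0116
```

servo_tool:
  deltas:
    - [[0,0,0],0,7.5]
    - [[0,0,0],0,7.5]
    - [[0,0,0],0,7.5]
    - [[0,0,0],0,7.5]
    - [[0,0,-1],0,7.5]
    - [[0,0,-1.5],0,7.5]
    - [[0,0,-1.5],0,7.5]
    - [[0,0,-1.5],0,7.5]
    - [[0,0,-1.5],0,7.5]
    - [[0,0,-1.5],0,7.5]
    - [[0,0,-1.5],0,7.5]
    - [[0,0,-1.5],0,7.5]

```text
clock: 42.32
position: [0.5925, 0.1405, 0.1846]
ee_rot: [0.714, -0.699, -0.009, 0.029]
ft_force: [0.2, 0.2, -0.3]
grip_width: 0.878
```

servo_tool:
  deltas:
    - [[0,0,-1.5],0,7.5]
    - [[0,0,-1.5],0,7.5]
    - [[0,0,-1.5],0,4]
    - [[0,0,-1.5],0,2]
    - [[0,0,-1.5],0,0]
    - [[0,0,-1.5],0,0]
    - [[0,0,-1.5],0,0]
    - [[0,0,-1],0,0]
    - [[0,0,0],0,0]
    - [[0,0,0],0,0]

```text
clock: 43.15
position: [0.5989, 0.1436, 0.3184]
ee_rot: [0.714, -0.7, -0.006, 0.023]
ft_force: [-1.0, 0.5, -0.0]
grip_width: 0.003
```

```bash
python3 - <<'E'
from m import *
o=state(); p,d,W=cloud('wrist'); cv2.imwrite('pics/h_w.png',p)
for col in('red','yellow','green'):
    for cc,a,m in masks(p,col,(0.085,0.105),W,500): print('top',col,cc,a,np.nanmedian(W[m],0))
p,d,W=cloud('scene'); cv2.imwrite('pics/h_s.png',p)
m=(cv2.inRange(cv2.cvtColor(p,cv2.COLOR_BGR2HSV),*C['blue'])>0)&(W[...,1]>.2)&(W[...,2]>.12)
P=W[m]; print('lid',np.percentile(P,[1,99],axis=0))
k=np.polyfit(P[:,2],P[:,1],1); print('lid y(z)',k)
go(.545,.34,.3,-1.537)
E
```

```text
t 43.15 pos [0.5989 0.1436 0.3184] q [ 0.7142 -0.6995 -0.0062  0.0231] F [-1.03  0.5  -0.02] g 0.003 j [-0.38  0.32  0.09  1.3  -0.02  1.57 -1.85]
top yellow [518.58248271 227.63483701] 3037 [ 0.56079279 -0.04831288  0.09135405]
top yellow [316.51472651 271.26086957] 1426 [0.51511119 0.13594051 0.09516599]
top green [315.08049354 197.94300823] 1702 [0.58534591 0.13871273 0.09512516]
lid [[0.40494021 0.22275444 0.12205984]
 [0.69207213 0.27904287 0.25688853]]
lid y(z) [0.35319382 0.18167023]
delta cm [-19.79   4.9    1.51] yaw -1.5495 tilt [-0.0421 -0.0246 -0.9988] turn -0.0125
```

servo_tool:
  deltas:
    - [[-1.6,0.35,0],0,0]
    - [[-1.6,0.35,0],0,0]
    - [[-1.6,0.35,0],0,0]
    - [[-1.6,0.35,0],0,0]
    - [[-1.6,0.35,0],0,0]
    - [[-1.6,0.35,0],0,0]
    - [[-1.6,0.35,0],0,0]
    - [[-1.6,0.35,0],0,0]
    - [[-1.6,0.35,0],0,0]
    - [[-1.6,0.35,0],0,0]
    - [[-1.6,0.35,0],0,0]
    - [[-1.6,0.35,0],0,0]

```text
clock: 44.25
position: [0.5488, 0.3353, 0.2998]
ee_rot: [0.711, -0.703, -0.009, 0.034]
ft_force: [0.9, -0.4, -0.0]
grip_width: 0.002
```

servo_tool:
  deltas:
    - [[-1,0.2,0],0,0]
    - [[0,0,0],0,0]
    - [[0,0,1.2],0,0]
    - [[0,0,1.2],0,0]
    - [[0,0,1.2],0,0]
    - [[0,0,1.2],0,0]
    - [[0,0,1.2],0,0]
    - [[0,0,1.2],0,0]
    - [[0,0,1.0],0,0]
    - [[0,0,0],0,0]
    - [[0,0,0],0,0]

```text
clock: 45.17
position: [0.5398, 0.3343, 0.2012]
ee_rot: [0.709, -0.704, -0.008, 0.04]
ft_force: [0.3, -0.0, 0.8]
grip_width: 0.003
```

```bash
python3 - <<'E'
from m import *
state(); go(.545,.28,.23,-1.537)
E
```

```text
t 45.17 pos [0.5398 0.3343 0.2012] q [ 0.7087 -0.7042 -0.0084  0.0405] F [ 0.32 -0.01  0.85] g 0.003 j [-0.62  0.43 -0.01  1.39  0.    1.4  -2.19]
delta cm [ 5.56 -0.3  -2.66] yaw -1.5629 tilt [-0.0689 -0.0455 -0.9966] turn -0.0259
```

servo_tool:
  deltas:
    - [[0,0,-1.2],0,0]
    - [[0,0,-1.2],0,0]
    - [[1.0,0,0],0,0]
    - [[1.0,0,0],0,0]
    - [[1.0,0,0],0,0]
    - [[1.0,0,0],0,0]
    - [[1.0,0,0],0,0]
    - [[1.0,0,0],0,0]
    - [[1.0,0,0],0,0]
    - [[0.8,0,0],0,0]
    - [[0,0,0],0,0]

```text
clock: 46.08
position: [0.5441, 0.247, 0.2354]
ee_rot: [0.708, -0.706, -0.007, 0.038]
ft_force: [0.5, -0.4, -0.4]
grip_width: -0.001
```

```bash
cat >> m.py <<'E'
def lid():
    p,d,W=cloud('scene'); m=(cv2.inRange(cv2.cvtColor(p,cv2.COLOR_BGR2HSV),*C['blue'])>0)&(abs(W[...,0]-.55)<.16)&(W[...,1]>0.03)&(W[...,1]<.32)&(W[...,2]>.085)
    P=W[m]; print('lid pts',len(P),np.round(np.percentile(P,[2,98],axis=0),3)); return p
E
python3 - <<'E'
from m import *
state(); p=lid(); cv2.imwrite('pics/i_s.png',p)
E
```

```text
t 46.08 pos [0.5441 0.247  0.2354] q [ 0.7076 -0.7056 -0.0073  0.0376] F [ 0.53 -0.41 -0.38] g -0.001 j [-0.52  0.32  0.02  1.46 -0.    1.43 -2.07]
lid pts 1016 [[0.484 0.218 0.112]
 [0.693 0.239 0.266]]
```

servo_tool:
  deltas:
    - [[0.8,0,0],0,0]
    - [[0.8,0,0],0,0]
    - [[0.8,0,0],0,0]
    - [[0.8,0,0],0,0]
    - [[0.4,0,0],0,0]
    - [[0,0,0],0,0]
    - [[-0.5,0,0],0,0]
    - [[-0.5,0,0],0,0]
    - [[0,0,0],0,0]
    - [[0,0,0],0,0]

```text
clock: 46.97
position: [0.5434, 0.2211, 0.2358]
ee_rot: [0.709, -0.704, -0.008, 0.038]
ft_force: [1.1, -0.3, -0.4]
grip_width: 0.001
```

```bash
python3 - <<'E'
from m import *
state(); p=lid(); cv2.imwrite('pics/i_s2.png',p)
E
```

```text
t 46.97 pos [0.5434 0.2211 0.2358] q [ 0.7087 -0.7045 -0.0081  0.0379] F [ 1.08 -0.28 -0.37] g 0.001 j [-0.5   0.3   0.03  1.49 -0.    1.42 -2.03]
lid pts 6948 [[0.411 0.066 0.112]
 [0.693 0.217 0.141]]
```

servo_tool:
  deltas:
    - [[1.5,0,-0.6],0,8.5]
    - [[1.5,0,-0.6],0,8.5]
    - [[1.5,0,-0.6],0,8.5]
    - [[1.5,0,-0.6],0,8.5]
    - [[1.5,0,-0.6],0,8.5]
    - [[1.5,0,-0.6],0,8.5]
    - [[1.5,0,-0.6],0,8.5]
    - [[1.5,0,-0.6],0,8.5]
    - [[1.5,0,-0.6],0,8.5]
    - [[1.5,0,-0.6],0,8.5]
    - [[1.5,0,-0.6],0,8.5]
    - [[1.5,0,-0.6],0,8.5]

```text
clock: 48.02
position: [0.5477, 0.0242, 0.3244]
ee_rot: [0.707, -0.706, -0.007, 0.037]
ft_force: [0.8, -0.3, -0.3]
grip_width: 0.991
```

servo_tool:
  deltas:
    - [[1.5,0,-0.6],0.1,8.5]
    - [[1.5,0,-0.6],0.1,8.5]
    - [[1.5,0,-0.6],0.1,8.5]
    - [[1.4,0.2,-0.6],0.08,8.5]
    - [[1.2,0.3,-0.6],0,8.5]
    - [[0,0,0],0,8.5]

```text
clock: 48.52
position: [0.5281, -0.0586, 0.3661]
ee_rot: [-0.549, 0.835, -0.002, -0.036]
ft_force: [-0.0, -1.2, 0.3]
grip_width: 0.997
```

```bash
python3 - <<'E'
from m import *
state(); p=lid(); cv2.imwrite('pics/j_s.png',p)
go(.553,-.05,.3,-1.95)
E
```

```text
t 48.52 pos [ 0.5281 -0.0586  0.3661] q [-0.5492  0.835  -0.0022 -0.0357] F [-0.   -1.18  0.33] g 0.997 j [-0.22  0.12  0.25  1.44  0.01  1.64 -1.95]
lid pts 7016 [[0.412 0.063 0.108]
 [0.693 0.216 0.117]]
delta cm [-2.05 -2.19  6.35] yaw -1.9759 tilt [-0.0575 -0.0426 -0.9974] turn -0.0259
```

servo_tool:
  deltas:
    - [[0,0,4],0,8.5]
    - [[0,0,4],0,8.5]
    - [[0,0,4],0,8.5]
    - [[0,0,0],0,8.5]
    - [[0,0,0],0,8.5]
    - [[0,0,0],0,8.5]
    - [[0,0,0],0,8.5]
    - [[0,0,0],0,8.5]
    - [[0,0,0],0,8.5]
    - [[0,0,0],0,8.5]
    - [[0,0,0],0,8.5]
    - [[0,0,0],0,8.5]

```text
clock: 49.57
position: [0.5268, -0.0578, 0.253]
ee_rot: [-0.559, 0.829, -0.005, -0.028]
ft_force: [-0.8, 0.7, 1.0]
grip_width: 0.996
```

```bash
python3 - <<'E'
from m import *
state(); go(.553,-.05,.3,-1.95)
E
```

```text
t 49.57 pos [ 0.5268 -0.0578  0.253 ] q [-0.5587  0.8289 -0.0049 -0.028 ] F [-0.77  0.72  0.99] g 0.996 j [-0.22  0.13  0.24  1.66  0.01  1.39 -1.94]
delta cm [-1.46 -2.03 -4.83] yaw -1.9549 tilt [-0.041  -0.0394 -0.9984] turn -0.0049
```

servo_tool:
  deltas:
    - [[-0.7,-1,-1],0,8.5]
    - [[-0.7,-1,-1],0,8.5]
    - [[0,0,-1],0,8.5]
    - [[0,0,-1],0,8.5]
    - [[0,0,-1],0,8.5]
    - [[0,0,-1],0,8.5]
    - [[0,0,-1],0,8.5]
    - [[0,0,-1],0,8.5]
    - [[0,0,-1],0,8.5]
    - [[0,0,-1],0,8.5]
    - [[0,0,-1],0,8.5]
    - [[0,0,0],0,8.5]

```text
clock: 50.57
position: [0.554, -0.0488, 0.3729]
ee_rot: [-0.558, 0.829, -0.005, -0.027]
ft_force: [0.3, -0.4, 0.8]
grip_width: 0.994
```

servo_tool:
  deltas:
    - [[0,0,4],0,8.5]
    - [[0,0,4],0,8.5]
    - [[0,0,4],0,8.5]
    - [[0,0,0],0,8.5]
    - [[0,0,0],0,8.5]
    - [[0,0,0],0,8.5]
    - [[0,0,0],0,8.5]
    - [[0,0,0],0,8.5]
    - [[0,0,0],0,8.5]
    - [[0,0,0],0,8.5]
    - [[0,0,0],0,8.5]
    - [[0,0,0],0,8.5]

```text
clock: 51.57
position: [0.5547, -0.0533, 0.2623]
ee_rot: [-0.558, 0.829, -0.01, -0.02]
ft_force: [-0.4, -0.2, -0.1]
grip_width: 0.993
```

servo_tool:
  deltas:
    - [[0,0,-1],0,8.5]
    - [[0,0,-1],0,8.5]
    - [[0,0,-1],0,8.5]
    - [[0,0,-1],0,8.5]
    - [[0,0,-1],0,8.5]
    - [[0,0,-1],0,8.5]
    - [[0,0,-1],0,8.5]
    - [[0,0,-1],0,8.5]
    - [[0,0,-1],0,8.5]
    - [[0,0,-1],0,8.5]
    - [[0,0,-1],0,8.5]
    - [[0,0,0],0,8.5]

```text
clock: 52.57
position: [0.5576, -0.0486, 0.3868]
ee_rot: [-0.558, 0.829, -0.011, -0.019]
ft_force: [0.1, 0.1, 0.8]
grip_width: 0.992
```

servo_tool:
  deltas:
    - [[0,0,4],0,8.5]
    - [[0,0,4],0,8.5]
    - [[0,0,4],0,8.5]
    - [[0,0,0],0,8.5]
    - [[0,0,0],0,8.5]
    - [[0,0,0],0,8.5]
    - [[0,0,0],0,8.5]
    - [[0,0,0],0,8.5]
    - [[0,0,0],0,8.5]
    - [[0,0,0],0,8.5]
    - [[0,0,0],0,8.5]
    - [[0,0,0],0,8.5]

```text
clock: 53.57
position: [0.5605, -0.053, 0.2759]
ee_rot: [-0.558, 0.829, -0.015, -0.011]
ft_force: [-0.6, 0.2, -1.1]
grip_width: 0.999
```

```bash
cat >> m.py <<'E'
def tape(zs=0.02,save=None):
    "case from the wrist view: yellow top at zs+.072, red button at zs+.08"
    p,d,W=cloud('wrist'); z=W[...,2]; hsv=cv2.cvtColor(p,cv2.COLOR_BGR2HSV)
    s=(cv2.inRange(hsv,*C['yellow'])>0)&(abs(z-zs-.072)<.005)
    k,l,st,c=cv2.connectedComponentsWithStats(s.astype(np.uint8)); i=1+np.argmax(st[1:,4])
    q=l==i; h=cv2.convexHull(np.argwhere(q)[:,::-1].astype(np.int32))[:,0]
    r=cv2.minAreaRect(ray('wrist',h,zs+.072).astype(np.float32)); a=np.radians(r[2]); 
    if r[1][0]<r[1][1]: a+=np.pi/2
    mb=masks(p,'red',(zs+.072,zs+.09),W,40); b=None
    if mb:
        b=ray('wrist',max(mb,key=lambda t:t[1])[0],zs+.08)[0]
        if np.dot(b-np.array(r[0]),[np.cos(a),np.sin(a)])<0: a+=np.pi
    print('tape centre',np.round(r[0],4),'size',np.round(r[1],4),'yaw',round((a+np.pi)%(2*np.pi)-np.pi,4),'button',b)
    if save: cv2.imwrite(save,p)
    return np.array(r[0]),a,p,W
E
python3 - <<'E'
from m import *
state(); c,a,p,W=tape(save='pics/k_w.png'); go(c[0],c[1],.06,a+np.pi/2)
E
```

```text
t 53.57 pos [ 0.5605 -0.053   0.2759] q [-0.5583  0.8294 -0.0148 -0.0115] F [-0.64  0.24 -1.11] g 0.999 j [-0.22  0.17  0.24  1.57 -0.    1.4  -1.94]
tape centre [ 0.5544 -0.0505] size [0.0385 0.0779] yaw 2.7653 button [ 0.53968819 -0.04500987]
delta cm [-0.77  0.9  21.57] yaw -1.9569 tilt [-0.0025 -0.0375 -0.9993] turn -0.0098
```

servo_tool:
  deltas:
    - [[0,0.7,0],-0.01,8.5]
    - [[0,0.7,0],0,8.5]
    - [[0,0,1.4],0,8.5]
    - [[-0.05,0,1.4],0,8.5]
    - [[-0.05,0,1.4],0,8.5]
    - [[-0.05,0,1.4],0,8.5]
    - [[-0.05,0,1.4],0,8.5]
    - [[-0.05,0,1.4],0,8.5]
    - [[-0.05,0,1.4],0,8.5]
    - [[-0.05,0,1.4],0,8.5]
    - [[-0.05,0,1.4],0,8.5]
    - [[0,0,1.0],0,8.5]

```text
clock: 54.62
position: [0.5428, -0.0454, 0.1371]
ee_rot: [-0.564, 0.825, -0.015, -0.009]
ft_force: [0.4, 1.6, -0.7]
grip_width: 0.997
```

```bash
python3 - <<'E'
from m import *
state(); c,a,p,W=tape(save='pics/k_w2.png'); c=c+.006*np.array([np.cos(a),np.sin(a)]); go(c[0],c[1],.052,a+np.pi/2)
E
```

```text
t 54.62 pos [ 0.5428 -0.0454  0.1371] q [-0.5643  0.8254 -0.0152 -0.0092] F [ 0.36  1.64 -0.7 ] g 0.997 j [-0.22  0.23  0.22  1.81 -0.01  1.11 -1.94]
tape centre [ 0.5543 -0.0509] size [0.0379 0.0768] yaw 2.771 button [ 0.53920085 -0.04510536]
delta cm [-0.22 -0.65  8.34] yaw -1.9424 tilt [-5.000e-04 -3.560e-02 -9.994e-01] turn -0.001
```

servo_tool:
  deltas:
    - [[0,-0.3,0],0,8.5]
    - [[0,-0.3,0],0,8.5]
    - [[0,0,1.2],0,8.5]
    - [[0,0,1.2],0,8.5]
    - [[-0.05,0,1.2],0,8.5]
    - [[-0.05,0,1.2],0,8.5]
    - [[-0.05,0,1.2],0,8.5]
    - [[-0.05,0,1.2],0,8.5]
    - [[0,0,0.6],0,8.5]
    - [[0,0,0],0,8.5]
    - [[0,0,0],0,8.5]

```text
clock: 55.58
position: [0.5494, -0.049, 0.0517]
ee_rot: [-0.564, 0.825, -0.015, -0.009]
ft_force: [0.6, 0.8, -0.0]
grip_width: 0.997
```

```bash
python3 - <<'E'
from m import *
state(); c,a=np.array([.5543,-.0509]),2.769; c=c+.006*np.array([np.cos(a),np.sin(a)]); go(c[0],c[1],.052,a+np.pi/2)
E
```

```text
t 55.58 pos [ 0.5494 -0.049   0.0517] q [-0.5642  0.8254 -0.0153 -0.009 ] F [ 0.58  0.8  -0.01] g 0.997 j [-0.2   0.34  0.21  1.86 -0.04  0.94 -1.91]
delta cm [-0.    0.07 -0.03] yaw -1.9427 tilt [ 0.0024 -0.0355 -0.9994] turn 0.0007
```

servo_tool:
  deltas:
    - [[0,0,0],0,3]
    - [[0,0,0],0,3]
    - [[0,0,0],0,3]
    - [[0,0,0],0,3]
    - [[0,0,0],0,3]
    - [[0,0,0],0,3]
    - [[0,0,0],0,3]
    - [[0,0,-0.8],0,3]
    - [[0,0,-1.2],0,3]
    - [[0,0,-1.2],0,3]
    - [[0,0,-1.2],0,3]
    - [[0,0,-1.2],0,3]
  force: 60

```text
clock: 56.58
position: [0.5465, -0.047, 0.1106]
ee_rot: [-0.564, 0.826, -0.014, -0.012]
ft_force: [-0.6, -0.7, -6.2]
grip_width: 0.46
```

servo_tool:
  deltas:
    - [[0,0,-1.2],0,3]
    - [[0,0,-1.2],0,3]
    - [[0,0,-0.8],0,3]
    - [[0,0,0],-0.116,3]
    - [[0,0,0],-0.116,3]
    - [[0,0,0],-0.116,3]
    - [[0,0,0],-0.116,3]
    - [[0,0,0],-0.116,3]
    - [[0,0,0],-0.116,3]
    - [[0,0,0],-0.116,3]
    - [[0,0,0],-0.116,3]
    - [[0,0,0],-0.116,3]

```text
clock: 57.58
position: [0.5461, -0.0452, 0.1556]
ee_rot: [0.91, -0.414, 0.008, 0.016]
ft_force: [0.1, -0.8, -5.2]
grip_width: 0.466
```

servo_tool:
  deltas:
    - [[0,0,0],-0.116,3]
    - [[0,0,0],-0.116,3]
    - [[0,0,0],-0.116,3]
    - [[0,0,0],-0.116,3]
    - [[0,0,0],-0.116,3]
    - [[0,0,0],-0.116,3]
    - [[0,0,0],-0.08,3]
    - [[0,0,0],0,3]
    - [[0,0,0],0,3]

```text
clock: 58.33
position: [0.5438, -0.0457, 0.1597]
ee_rot: [1.0, -0.017, -0.0, 0.018]
ft_force: [-0.3, -0.2, -6.2]
grip_width: 0.457
```

```bash
python3 - <<'E'
from m import *
o=state(); go(.55,-.1,.1,.0335); zs=o['position'][2]-.0317
c,a,p,W=tape(zs,save='pics/l_w.png')
z=W[...,2]; s=(np.hypot(W[...,0]-c[0],W[...,1]-c[1])<.06)&(cv2.inRange(cv2.cvtColor(p,cv2.COLOR_BGR2HSV),*C['yellow'])>0)&(z>zs+.05); print('topz',np.percentile(z[s],[50,90]),zs+.072)
for cc,a_,m in masks(p,'red',(.02,.045),W,200):
    v,u=np.nonzero(m); us=range(u.min()+10,u.max()-10,20); top=np.array([(x,v[u==x].min()) for x in us]); print('lip inner',np.polyfit(*ray('wrist',top,.032).T,1),len(us))
cv2.imwrite('pics/l_s.png',cloud('side')[0])
E
```

```text
t 58.33 pos [ 0.5438 -0.0457  0.1597] q [ 9.997e-01 -1.740e-02 -2.000e-04  1.810e-02] F [-0.28 -0.16 -6.18] g 0.457 j [-0.04  0.21  0.02  1.77  0.03  1.16 -0.07]
delta cm [0.81 5.18 6.16] yaw -0.0349 tilt [-0.001  -0.0363 -0.9993] turn -0.0684
tape centre [ 0.5444 -0.0316] size [0.0634 0.0371] yaw -1.5909 button [ 0.54401086 -0.05006212]
topz [0.19677446 0.19836302] 0.19995269350412376
```

View pics/l_w.png

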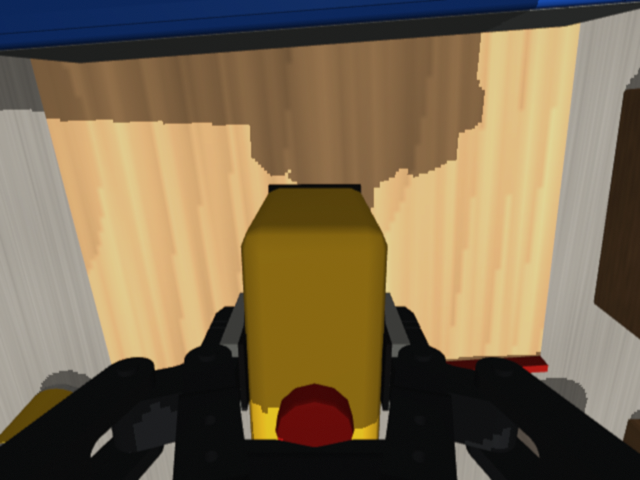

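The picture shows the case held between the pads, with the red button at (315,415) towards the lip. It needs −0.07 rad of turn. Next I move over the lip.

servo_tool:
  deltas:
    - [[0,0.5,0],-0.068,3]
    - [[0,1.0,0.5],0,3]
    - [[0,1.0,0.6],0,3]
    - [[0,1.0,0.6],0,3]
    - [[0,1.0,0.6],0,3]
    - [[0,1.0,0.6],0,3]
    - [[0,1.0,0.6],0,3]
    - [[0,0.9,0.6],0,3]
    - [[0,0.4,0.5],0,3]
    - [[0,0,0],0,3]
    - [[0,0,0],0,3]

```text
clock: 59.35
position: [0.5441, -0.1353, 0.1102]
ee_rot: [1.0, 0.008, -0.002, 0.018]
ft_force: [0.1, 1.0, -4.9]
grip_width: 0.459
```

```bash
python3 - <<'E'
from m import *
o=state(); go(.545,-.128,.053,.0335)
p,d,W=cloud('wrist')
for cc,a_,m in masks(p,'red',(.02,.045),W,60):
    v,u=np.nonzero(m); us=range(u.min()+4,u.max()-4,6); top=np.array([(x,v[u==x].min()) for x in us]); 
    if len(us)>3: g=ray('wrist',top,.032); print('lip inner',np.round(g[[0,-1]],4))
p,d,W=cloud('side'); cv2.imwrite('pics/m_s.png',cv2.resize(p[180:360,220:460],(800,600),interpolation=cv2.INTER_CUBIC))
E
```

```text
t 59.35 pos [ 0.5441 -0.1353  0.1102] q [ 0.9998  0.008  -0.0022  0.0185] F [ 0.08  1.03 -4.91] g 0.459 j [0.07 0.29 0.08 1.79 0.02 1.07 0.15]
delta cm [ 0.13 -0.94  5.69] yaw 0.016 tilt [-0.0041 -0.0369 -0.9993] turn -0.0175
lip inner [[ 0.5901 -0.1647]
 [ 0.709  -0.1652]]
lip inner [[ 0.3866 -0.1759]
 [ 0.4972 -0.1676]]
```

View pics/m_s.png

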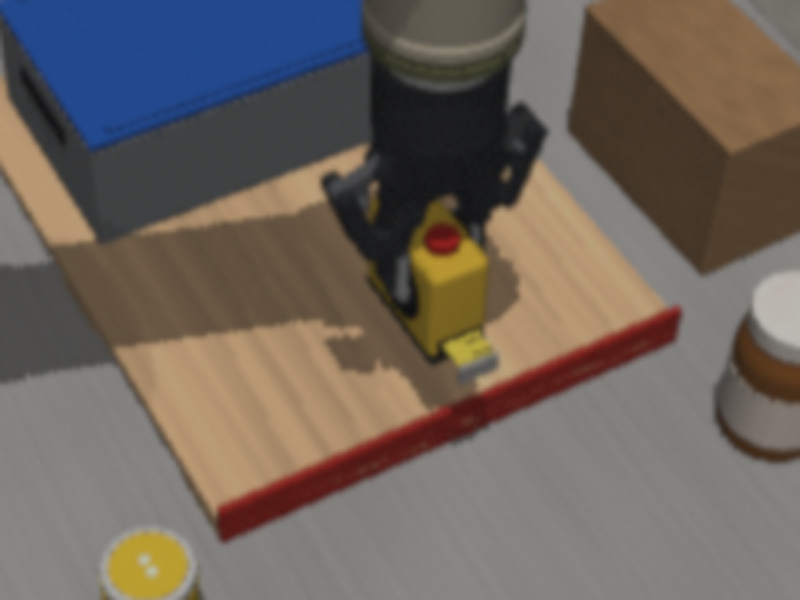

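servo_tool:
  deltas:
    - [[0,-0.35,0],-0.0175,3]
    - [[0,-0.35,0],0,3]
    - [[0,0,0.8],0,3]
    - [[0,-0.05,0.8],0,3]
    - [[0,-0.05,0.8],0,3]
    - [[0,0,0.6],0,3]
    - [[0,0,0],0,3]
    - [[0,0,0],0,3]

```text
clock: 60.12
position: [0.5449, -0.1236, 0.0777]
ee_rot: [1.0, 0.021, -0.001, 0.018]
ft_force: [0.1, 0.7, -5.1]
grip_width: 0.46
```

```bash
python3 - <<'E'
from m import *
o=state(); go(.545,-.128,.053,.0335)
p,d,W=cloud('side'); cv2.imwrite('pics/m_s2.png',cv2.resize(p[240:330,310:430],(800,600),interpolation=cv2.INTER_CUBIC)); np.savez('m_side',p=p,W=W)
E
```

```text
t 60.12 pos [ 0.5449 -0.1236  0.0777] q [ 0.9996  0.0207 -0.0013  0.0178] F [ 0.11  0.71 -5.05] g 0.46 j [0.06 0.32 0.07 1.82 0.02 1.   0.16]
delta cm [0.   0.36 2.48] yaw 0.0413 tilt [-0.0019 -0.0357 -0.9994] turn 0.0078
```

View pics/m_s2.png

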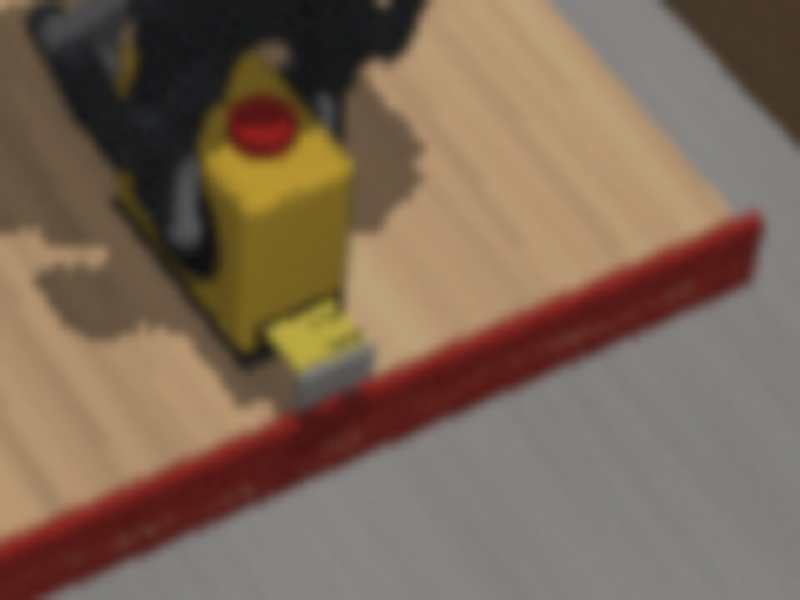

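```bash
python3 - <<'E'
from m import *
f=np.load('m_side.npz'); p,W=f['p'],f['W']
m=masks(p,'red',(.0,.06),W,300)
for cc,a,mm in m:
    v,u=np.nonzero(mm); us=[x for x in range(u.min()+6,u.max()-6,8) if not 345<x<372]; top=np.array([(x,v[u==x].min()-.5) for x in us]); g=ray('side',top,.032)
    k=np.polyfit(g[:,0],g[:,1],1); print('side lip inner at x=.545 (side frame .542)',k,np.polyval(k,.545))
print('hook tip',ray('side',[(354.7,300.5),(366,294.5),(310+300*.15,240+375*.15)],.052), 'upper edge',ray('side',[(310+350*.15,240+345*.15)],.063))
print('button',ray('side',[(310+265*.15,240+125*.15)],.126))
E
```

```text
side lip inner at x=.545 (side frame .542) [-0.4833257   1.60803645] 1.3446239462739997
side lip inner at x=.545 (side frame .542) [ 0.03058694 -0.1927135 ] -0.17604361940735944
hook tip [[ 0.53377578 -0.18704814]
 [ 0.56164623 -0.18385162]
 [ 0.53957708 -0.17795692]] upper edge [[ 0.55379056 -0.18183931]]
button [[ 0.54347042 -0.1408826 ]]
```

servo_tool:
  deltas:
    - [[0,0.2,0],0.008,3]
    - [[0,0.15,0],0,3]
    - [[0,0,0],0,3]
    - [[0,0,0.5],0,3]
    - [[0,0,0.6],0,3]
    - [[0,0,0.6],0,3]
    - [[0,0,0.4],0,3]
    - [[0,0,0],0,3]
    - [[0,0,0],0,3]

```text
clock: 60.92
position: [0.5453, -0.129, 0.0552]
ee_rot: [1.0, 0.016, -0.001, 0.018]
ft_force: [-0.9, -0.0, -4.6]
grip_width: 0.464
```

```bash
python3 - <<'E'
from m import *
o=state(); go(.545,-.128,.053,.0335)
p,d,W=cloud('side'); cv2.imwrite('pics/m_s3.png',cv2.resize(p[240:330,310:430],(800,600),interpolation=cv2.INTER_CUBIC)); np.savez('m_side',p=p,W=W)
E
```

```text
t 60.92 pos [ 0.5453 -0.129   0.0552] q [ 9.997e-01  1.570e-02 -7.000e-04  1.800e-02] F [-0.89 -0.04 -4.61] g 0.464 j [0.07 0.35 0.07 1.83 0.02 0.95 0.16]
delta cm [-0.03 -0.11  0.22] yaw 0.0314 tilt [-8.000e-04 -3.610e-02 -9.993e-01] turn -0.0021
```

View pics/m_s3.png

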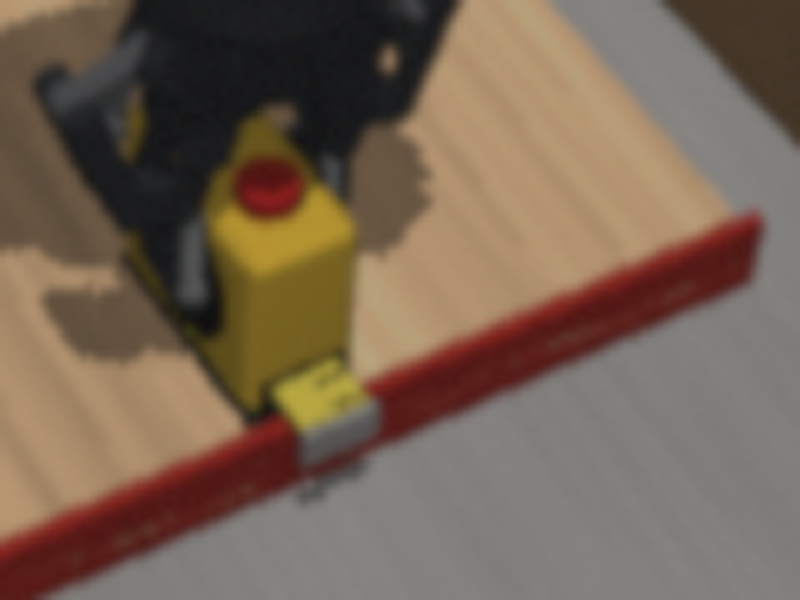

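servo_tool:
  deltas:
    - [[0,0,0.2],0,3]
    - [[0,-0.4,0.03],0,3]
    - [[0,-0.8,0.03],0,3]
    - [[0,-0.9,0.03],0,3]
    - [[0,-0.9,0.03],0,3]
    - [[0,-0.9,0.03],0,3]
    - [[0,-0.9,0.03],0,3]
    - [[0,-0.9,0.03],0,3]
    - [[0,-0.9,0.03],0,3]
    - [[0,-0.9,0.03],0,3]
    - [[0,-0.5,0.03],0,3]
    - [[0,0,0],0,3]

```text
clock: 61.97
position: [0.5488, -0.0539, 0.0554]
ee_rot: [1.0, 0.011, 0.007, 0.025]
ft_force: [0.1, 4.6, -5.8]
grip_width: 0.465
```

```bash
python3 - <<'E'
from m import *
o=state(); go(.55,.0114,.053,.0335)
p,d,W=cloud('side'); cv2.imwrite('pics/n_s.png',cv2.resize(p[180:330,270:470],(800,600),interpolation=cv2.INTER_CUBIC))
E
```

```text
t 61.97 pos [ 0.5488 -0.0539  0.0554] q [0.9996 0.0115 0.0073 0.025 ] F [ 0.15  4.62 -5.84] g 0.465 j [-0.05  0.33  0.04  1.87  0.05  0.94 -0.02]
delta cm [ 0.27 -6.53 -0.08] yaw 0.0234 tilt [ 0.0151 -0.0498 -0.9986] turn -0.0101
```

View pics/n_s.png

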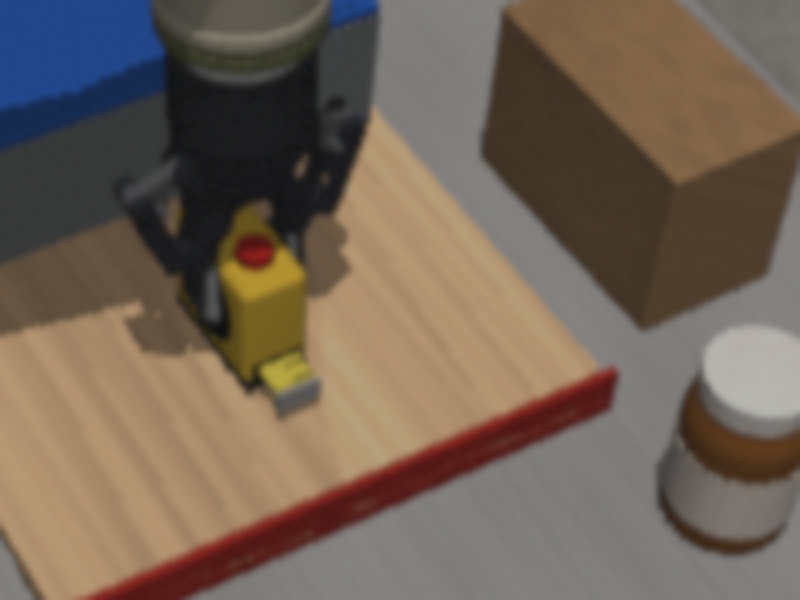

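The picture shows the hook at (295,390), inside the lip: it slipped off because the case was pitched up and slightly high. I'll set the case flat, regrip it, and redo this step lower.

servo_tool:
  deltas:
    - [[0,0,0.2],0,3]
    - [[0,0,0.2],0,3]
    - [[0,0,0],0,3]
    - [[0,0,0],0,5.5]
    - [[0,0,0],0,5.5]
    - [[0,0,0],0,5.5]
    - [[0,0,0],0,5.5]

```text
clock: 62.6
position: [0.5503, -0.0549, 0.0552]
ee_rot: [1.0, 0.011, 0.009, 0.025]
ft_force: [-0.1, 0.5, -0.6]
grip_width: 0.644
```

```bash
python3 - <<'E'
from m import *
state(); go(.5488,-.052,.052,.0335); c,a,p,W=tape()
E
```

```text
t 62.6 pos [ 0.5503 -0.0549  0.0552] q [0.9996 0.0113 0.0088 0.0247] F [-0.12  0.49 -0.56] g 0.644 j [-0.05  0.33  0.04  1.86  0.05  0.93 -0.02]
delta cm [-0.15 -0.31  0.3 ] yaw 0.0231 tilt [ 0.0181 -0.0492 -0.9986] turn -0.0104
tape centre [ 0.5493 -0.0427] size [0.0373 0.0663] yaw -1.5418 button [ 0.54988584 -0.06023034]
```

servo_tool:
  deltas:
    - [[-0.05,-0.25,0.2],-0.006,6]
    - [[0,0,0.2],0,6]
    - [[0,0,0],0,6]
    - [[0,0,0],0,3]
    - [[0,0,0],0,3]
    - [[0,0,0],0,3]
    - [[0,0,0],0,3]
    - [[0,0,0],0,3]
    - [[0,0,0],0,3]

```text
clock: 63.4
position: [0.5497, -0.0522, 0.0505]
ee_rot: [1.0, 0.015, 0.008, 0.025]
ft_force: [0.3, 0.5, 0.2]
grip_width: 0.465
```

```bash
python3 - <<'E'
from m import *
state(); c,a,p,W=tape()
E
```

```text
t 63.4 pos [ 0.5497 -0.0522  0.0505] q [0.9995 0.0148 0.0084 0.0247] F [0.25 0.5  0.22] g 0.465 j [-0.05  0.33  0.03  1.87  0.05  0.92 -0.02]
tape centre [ 0.5491 -0.0388] size [0.0373 0.0589] yaw -1.5435 button [ 0.54945371 -0.05607887]
```

servo_tool:
  deltas:
    - [[0,0,-0.6],0,3]
    - [[0,0,-0.8],0,3]
    - [[0,0,-0.8],0,3]
    - [[0,0,-0.8],0,3]
    - [[0,0,-0.6],0,3]
    - [[0,0,0],0,3]
    - [[0,0.7,0],0,3]
    - [[0,1.0,0],0,3]
    - [[0,1.0,0],0,3]
    - [[0,1.0,0],0,3]
    - [[0,1.0,0],0,3]
    - [[0,1.0,0],0,3]

```text
clock: 64.45
position: [0.5481, -0.1114, 0.091]
ee_rot: [1.0, 0.016, 0.006, 0.024]
ft_force: [-0.2, -0.7, -5.6]
grip_width: 0.464
```

servo_tool:
  deltas:
    - [[0,1.0,0],0,3]
    - [[0,0.7,0],0,3]
    - [[0,0,0],0,3]
    - [[0,0,0],0,3]

```text
clock: 64.78
position: [0.5478, -0.1354, 0.0914]
ee_rot: [1.0, 0.013, 0.005, 0.025]
ft_force: [0.5, 0.3, -5.5]
grip_width: 0.459
```

```bash
cat >> m.py <<'E'
def hook(zs):
    "side view: steel hook's lower corners by its yellow blade; lip inner edge in the same view"
    p,d,W=cloud('side'); m=masks(p,'red',(.0,.06),W,300)
    for cc,a,mm in m:
        if not 300<cc[0]<420: continue
        v,u=np.nonzero(mm); us=[x for x in range(u.min()+6,u.max()-6,8) if not 335<x<375]; top=np.array([(x,v[u==x].min()-.5) for x in us]); g=ray('side',top,.032)
        k=np.polyfit(g[:,0],g[:,1],1); print('side lip inner at .545:',round(np.polyval(k,.545),4))
    b=masks(p,'red',(zs+.07,zs+.1),W,15); print('button',[np.round(ray('side',c[0],zs+.08)[0],4) for c in b])
    return p,W
E
python3 - <<'E'
from m import *
o=state(); go(.545,-.133,.055,.0335); p,W=hook(o['position'][2]-.0305); cv2.imwrite('pics/o_s.png',p)
E
```

```text
t 64.78 pos [ 0.5478 -0.1354  0.0914] q [0.9996 0.0128 0.005  0.0252] F [ 0.51  0.33 -5.46] g 0.459 j [0.06 0.3  0.08 1.81 0.03 1.01 0.15]
delta cm [-0.31 -0.44  3.62] yaw 0.0258 tilt [ 0.0106 -0.0503 -0.9987] turn -0.0077
side lip inner at .545: -0.176
button [array([ 0.5455, -0.1558])]
```

servo_tool:
  deltas:
    - [[-0.1,-0.25,0],-0.008,3]
    - [[-0.1,-0.25,0],0,3]
    - [[0,0,0],0,3]
    - [[0,0,0.7],0,3]
    - [[0,0,0.7],0,3]
    - [[0,0,0.5],0,3]
    - [[0,0,0],0,3]
    - [[0,0,0],0,3]

```text
clock: 65.5
position: [0.5457, -0.1271, 0.0694]
ee_rot: [0.999, 0.02, 0.005, 0.025]
ft_force: [-0.3, 0.0, -4.7]
grip_width: 0.459
```

```bash
python3 - <<'E'
from m import *
o=state(); go(.545,-.130,.052,.0335); p,W=hook(o['position'][2]-.0305); cv2.imwrite('pics/o_s.png',cv2.resize(p[240:330,310:430],(800,600),interpolation=cv2.INTER_CUBIC))
E
```

```text
t 65.5 pos [ 0.5457 -0.1271  0.0694] q [0.9995 0.0199 0.0046 0.0245] F [-0.27  0.02 -4.73] g 0.459 j [0.05 0.32 0.07 1.84 0.03 0.97 0.15]
delta cm [-0.1   0.2   1.75] yaw 0.04 tilt [ 0.0101 -0.0489 -0.9988] turn 0.0065
side lip inner at .545: -0.176
button [array([ 0.5437, -0.1478])]
```

View pics/o_s.png

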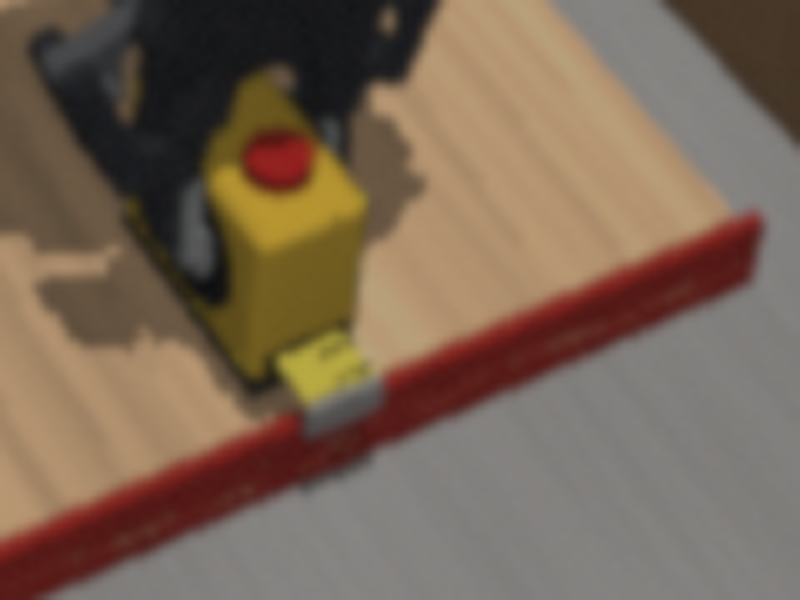

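servo_tool:
  deltas:
    - [[0,0,0.5],0,3]
    - [[0,0,0.6],0,3]
    - [[0,0,0.5],0,3]
    - [[0,0,0.1],0,3]
    - [[0,0,0],0,3]
    - [[0,0,0],0,3]

```text
clock: 66.05
position: [0.5459, -0.1284, 0.0506]
ee_rot: [0.999, 0.02, 0.005, 0.025]
ft_force: [-0.0, 0.5, -6.4]
grip_width: 0.465
```

```bash
python3 - <<'E'
from m import *
o=state(); go(.545,-.120,.051,.0335); p,W=hook(o['position'][2]-.0305); cv2.imwrite('pics/o_s2.png',cv2.resize(p[240:330,310:430],(800,600),interpolation=cv2.INTER_CUBIC))
E
```

```text
t 66.05 pos [ 0.5459 -0.1284  0.0506] q [0.9995 0.0196 0.0045 0.0246] F [-0.03  0.52 -6.37] g 0.465 j [0.06 0.35 0.07 1.85 0.03 0.93 0.15]
delta cm [-0.05 -0.84 -0.09] yaw 0.0394 tilt [ 0.01   -0.049  -0.9988] turn 0.0059
side lip inner at .545: -0.176
side lip inner at .545: -0.1764
button [array([ 0.5434, -0.1493])]
```

servo_tool:
  deltas:
    - [[0,-0.4,-0.02],0.006,3]
    - [[0,-0.7,-0.035],0,3]
    - [[0,-0.7,-0.035],0,3]
    - [[0,-0.7,-0.035],0,3]
    - [[0,-0.7,-0.035],0,3]
    - [[0,-0.4,-0.02],0,3]
    - [[0,0,0],0,3]

```text
clock: 66.68
position: [0.5447, -0.0884, 0.0514]
ee_rot: [1.0, 0.016, 0.005, 0.025]
ft_force: [-1.6, -0.8, -5.3]
grip_width: 0.458
```

```bash
python3 - <<'E'
from m import *
o=state(); go(.55,.009,.051,.0335); p,W=hook(o['position'][2]-.0305); cv2.imwrite('pics/o_s3.png',cv2.resize(p[180:330,270:470],(800,600),interpolation=cv2.INTER_CUBIC))
E
```

```text
t 66.68 pos [ 0.5447 -0.0884  0.0514] q [0.9995 0.0163 0.005  0.0249] F [-1.63 -0.78 -5.3 ] g 0.458 j [-0.    0.33  0.06  1.87  0.04  0.93  0.06]
delta cm [ 0.85 -9.71 -0.44] yaw 0.0329 tilt [ 0.0108 -0.0495 -0.9987] turn -0.0006
side lip inner at .545: -0.176
button [array([ 0.5428, -0.1088])]
```

View pics/o_s3.png

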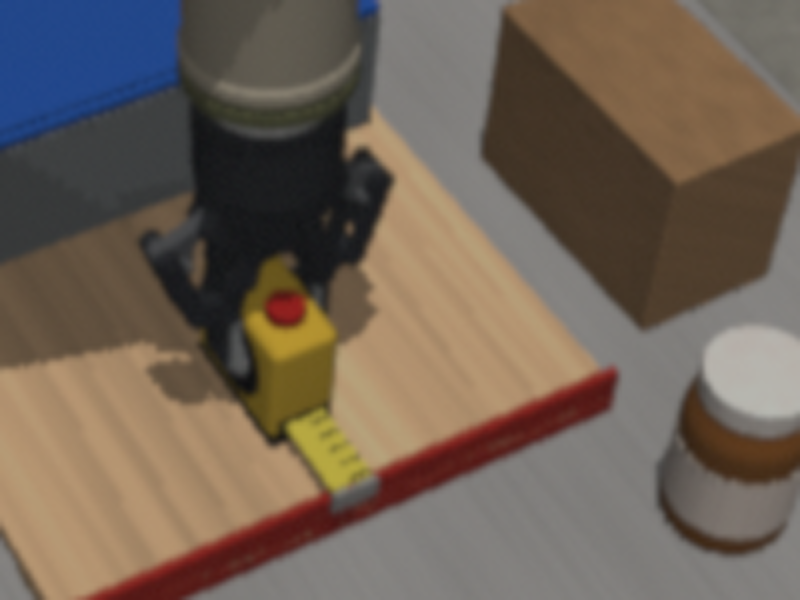

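The blade is drawn out and the hook is on the lip at (355,490). Continuing back towards the tote.

servo_tool:
  deltas:
    - [[0,-0.6,-0.03],0,3]
    - [[0,-0.8,-0.04],0,3]
    - [[0,-0.8,-0.04],0,3]
    - [[0,-0.8,-0.04],0,3]
    - [[0,-0.8,-0.04],0,3]
    - [[0,-0.8,-0.04],0,3]
    - [[0,-0.8,-0.04],0,3]
    - [[0,-0.8,-0.04],0,3]
    - [[0,-0.8,-0.04],0,3]
    - [[0,-0.5,-0.02],0,3]
    - [[0,-0.2,-0.01],0,3]
    - [[0,0,0],0,3]

```text
clock: 67.73
position: [0.5418, -0.0032, 0.0514]
ee_rot: [1.0, 0.016, 0.005, 0.025]
ft_force: [-1.3, -1.0, -4.6]
grip_width: 0.46
```

```bash
python3 - <<'E'
from m import *
o=state(); go(.545,.009,.051,.0335); p,W=hook(o['position'][2]-.0305); c,a,p,W=tape(o['position'][2]-.0305,save='pics/o_w.png')
z=W[...,2]
for x0 in(.50,.525,.57,.6):
    q=W[(abs(W[...,0]-x0)<.006)&(z>.095)&(z<.125)&(W[...,1]>.03)&(W[...,1]<.1)]
    if len(q): print(x0,'lid/tote front y',np.round(np.percentile(q[:,1],2),4),len(q))
E
```

```text
t 67.73 pos [ 0.5418 -0.0032  0.0514] q [0.9995 0.0165 0.0051 0.0251] F [-1.32 -0.97 -4.64] g 0.46 j [-0.12  0.32  0.01  1.88  0.06  0.93 -0.11]
delta cm [ 0.36 -1.21 -0.02] yaw 0.0332 tilt [ 0.011  -0.05   -0.9987] turn -0.0003
side lip inner at .545: -0.176
button [array([ 0.5397, -0.0241])]
tape centre [0.5416 0.0094] size [0.0373 0.0588] yaw -1.5424 button [ 0.54208939 -0.00795536]
0.5 lid/tote front y 0.0577 14249
0.525 lid/tote front y 0.0587 14063
0.57 lid/tote front y 0.0601 13874
0.6 lid/tote front y 0.06 1886
```

servo_tool:
  deltas:
    - [[0,-0.4,-0.02],0,3]
    - [[0,-0.4,-0.02],0,3]
    - [[0,-0.2,-0.01],0,3]
    - [[0,0,0],0,3]

```text
clock: 68.17
position: [0.542, 0.0053, 0.0515]
ee_rot: [1.0, 0.015, 0.006, 0.025]
ft_force: [-0.1, -1.4, -6.0]
grip_width: 0.46
```

servo_tool:
  deltas:
    - [[0,-0.2,-0.01],0,3]
    - [[0,0,0],0,3]

```text
clock: 68.33
position: [0.5419, 0.0074, 0.0515]
ee_rot: [1.0, 0.015, 0.006, 0.025]
ft_force: [0.1, -0.2, -6.1]
grip_width: 0.462
```

servo_tool:
  deltas:
    - [[0,-0.2,-0.01],0,3]
    - [[0,0,0],0,3]

```text
clock: 68.5
position: [0.5419, 0.0095, 0.0515]
ee_rot: [1.0, 0.015, 0.006, 0.026]
ft_force: [-0.3, -1.5, -5.9]
grip_width: 0.463
```

servo_tool:
  deltas:
    - [[0,-0.2,-0.01],0,3]
    - [[0,0,0],0,3]

```text
clock: 68.67
position: [0.5418, 0.0116, 0.0515]
ee_rot: [1.0, 0.015, 0.006, 0.026]
ft_force: [-0.5, -0.8, -4.9]
grip_width: 0.465
```

```bash
python3 - <<'E'
from m import *
o=state(); go(.545,.011,.051,.0335); c,a,p,W=tape(o['position'][2]-.0305,save='pics/o_w2.png')
E
```

```text
t 68.67 pos [0.5418 0.0116 0.0515] q [0.9995 0.0147 0.0056 0.0255] F [-0.46 -0.82 -4.93] g 0.465 j [-0.14  0.32  0.01  1.88  0.06  0.93 -0.15]
delta cm [0.32 0.07 0.06] yaw 0.0297 tilt [ 0.0119 -0.0509 -0.9986] turn -0.0038
tape centre [0.5416 0.0222] size [0.0374 0.0536] yaw -1.5469 button [0.5419568  0.00740293]
```

servo_tool:
  deltas:
    - [[0,-0.2,-0.01],0,3]
    - [[0,0,0],0,3]

```text
clock: 68.88
position: [0.5418, 0.0134, 0.0515]
ee_rot: [1.0, 0.015, 0.006, 0.026]
ft_force: [0.2, -1.3, -5.8]
grip_width: 0.458
```

servo_tool:
  deltas:
    - [[0,-0.2,-0.01],0,3]
    - [[0,0,0],0,3]

```text
clock: 69.05
position: [0.5418, 0.0155, 0.0515]
ee_rot: [1.0, 0.015, 0.006, 0.026]
ft_force: [-0.0, -0.9, -6.0]
grip_width: 0.461
```

servo_tool:
  deltas:
    - [[0,-0.2,-0.01],0,3]
    - [[0,0,0],0,3]

```text
clock: 69.22
position: [0.5418, 0.0168, 0.0515]
ee_rot: [1.0, 0.014, 0.006, 0.026]
ft_force: [-0.4, -1.9, -5.9]
grip_width: 0.459
```

```bash
python3 - <<'E'
from m import *
o=state(); go(.545,.017,.051,.0335); c,a,p,W=tape(o['position'][2]-.0305,save='pics/o_w3.png')
E
```

```text
t 69.22 pos [0.5418 0.0168 0.0515] q [0.9995 0.0143 0.0057 0.0262] F [-0.36 -1.89 -5.9 ] g 0.459 j [-0.15  0.32  0.    1.88  0.06  0.93 -0.16]
delta cm [ 0.32 -0.01  0.06] yaw 0.0289 tilt [ 0.0122 -0.0523 -0.9986] turn -0.0046
tape centre [0.5416 0.0245] size [0.0373 0.0469] yaw -1.5491 button [0.54185919 0.01308157]
```

View pics/o_w3.png

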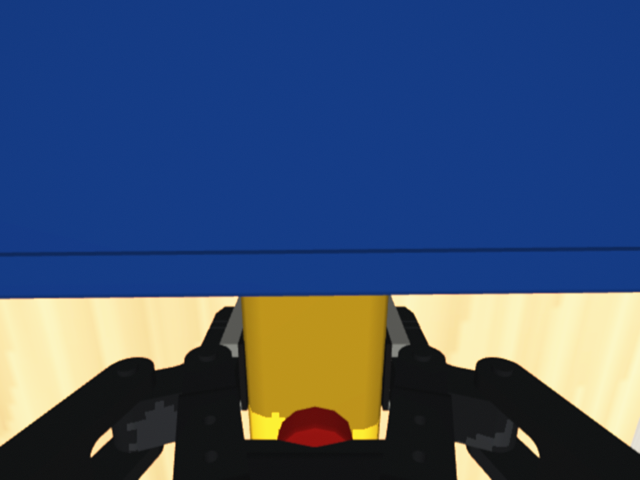

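servo_tool:
  deltas:
    - [[0,-0.2,-0.01],0,3]
    - [[0,0,0],0,3]

```text
clock: 69.43
position: [0.5418, 0.0164, 0.0515]
ee_rot: [1.0, 0.013, 0.006, 0.028]
ft_force: [0.1, -0.6, -5.1]
grip_width: 0.46
```

servo_tool:
  deltas:
    - [[0,-0.3,-0.01],0,3]
    - [[0,0,0],0,3]

```text
clock: 69.6
position: [0.5418, 0.0162, 0.0516]
ee_rot: [0.999, 0.012, 0.006, 0.029]
ft_force: [0.1, -0.8, -5.9]
grip_width: 0.461
```

```bash
python3 - <<'E'
from m import *
o=state(); go(.545,.017,.051,.0335); c,a,p,W=tape(o['position'][2]-.0305)
E
```

```text
t 69.6 pos [0.5418 0.0162 0.0516] q [0.9995 0.0123 0.0056 0.0293] F [ 0.12 -0.76 -5.88] g 0.461 j [-0.16  0.32  0.01  1.88  0.07  0.94 -0.17]
delta cm [ 0.32 -0.07  0.05] yaw 0.0248 tilt [ 0.0119 -0.0585 -0.9982] turn -0.0087
tape centre [0.5418 0.0243] size [0.0373 0.0475] yaw -1.5518 button [0.54193148 0.01278012]
```

servo_tool:
  deltas:
    - [[0,0,0.1],0,3]
    - [[0,0,0],0,3]
    - [[0,0,0],0,6]
    - [[0,0,0],0,6]
    - [[0,0,0],0,6]
    - [[0,0,0],0,6]
    - [[0,0,-0.8],0,6]
    - [[0,0,-1.2],0,6]
    - [[0,0,-1.2],0,6]
    - [[0,0,-1.2],0,6]
    - [[0,0,-1.2],0,6]
    - [[0,0,-1.2],0,6]

```text
clock: 70.65
position: [0.5423, 0.025, 0.1267]
ee_rot: [1.0, 0.014, 0.008, 0.027]
ft_force: [0.2, -0.6, -0.5]
grip_width: 0.702
```

servo_tool:
  deltas:
    - [[0,0,-1.2],0,6]
    - [[0,0,-1.2],0,6]
    - [[0,0,-1.2],0,3]
    - [[0,0,-1.2],0,0]
    - [[0,0,-0.6],0,0]
    - [[0,0,0],0,0]
    - [[0,0,0],0,0]

```text
clock: 71.23
position: [0.5436, 0.0296, 0.1951]
ee_rot: [0.999, 0.014, 0.014, 0.025]
ft_force: [-0.4, -0.3, -0.3]
grip_width: 0.009
```

```bash
python3 - <<'E'
from m import *
o=state(); c,a,p,W=tape(.02,save='pics/q_w.png'); p,W=hook(.02); cv2.imwrite('pics/q_s.png',cv2.resize(p[180:330,270:470],(800,600),interpolation=cv2.INTER_CUBIC))
p,d,W=cloud('scene'); b=masks(p,'red',(.09,.11),W,10); print('scene button',[np.round(ray('scene',c[0],.099)[0],4) for c in b])
E
```

```text
t 71.23 pos [0.5436 0.0296 0.1951] q [0.9995 0.0144 0.0142 0.0254] F [-0.4  -0.28 -0.28] g 0.009 j [-0.17  0.16 -0.    1.75  0.06  1.21 -0.16]
tape centre [0.5422 0.0162] size [0.039 0.073] yaw -1.5496 button [0.5424889  0.00296411]
side lip inner at .545: -0.176
button [array([ 0.5395, -0.0055])]
scene button [array([0.5461, 0.0017])]
```

View pics/q_w.png

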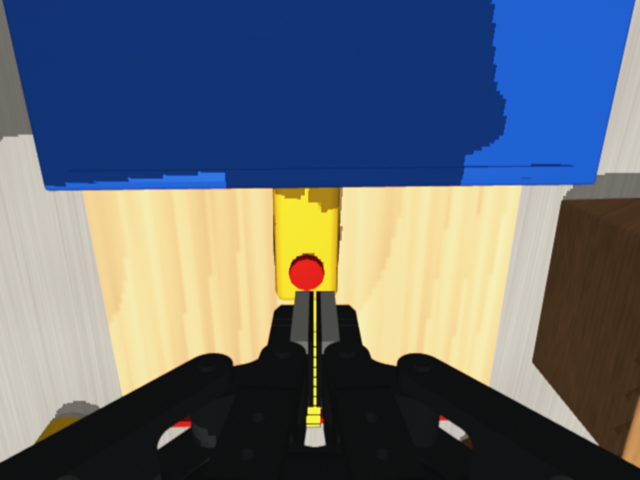

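Picture: case against the tote with the red button at (306,271) and the blade running out to the lip at (315,418). That is 15 pictures viewed. Next I move over the button.

servo_tool:
  deltas:
    - [[0,0.8,0],0,0]
    - [[0,0.8,0],0,0]
    - [[-0.1,0.7,0],0,0]
    - [[0,0,0],0,0]
    - [[0,0,1.2],0,0]
    - [[0,0,1.2],0,0]
    - [[0,0,1.2],0,0]
    - [[0,0,1.2],0,0]
    - [[0,0,1.2],0,0]
    - [[0,0,1.0],0,0]
    - [[0,0,0],0,0]
    - [[0,0,0],0,0]

```text
clock: 72.38
position: [0.5409, -0.0011, 0.1123]
ee_rot: [1.0, 0.014, 0.009, 0.026]
ft_force: [-1.0, 0.0, 0.5]
grip_width: -0.002
```

```bash
python3 - <<'E'
from m import *
o=state(); go(.5425,.002,.1,.03)
E
```

```text
t 72.38 pos [ 0.5409 -0.0011  0.1123] q [0.9995 0.0139 0.0087 0.026 ] F [-1.04  0.03  0.5 ] g -0.002 j [-0.13  0.24  0.02  1.84  0.06  1.05 -0.11]
delta cm [ 0.15 -0.37  1.21] yaw 0.0282 tilt [ 0.0181 -0.0518 -0.9985] turn -0.0018
```

servo_tool:
  deltas:
    - [[0.15,-0.35,0],0,0]
    - [[0,0,0.5],0,0]
    - [[0,0,0.5],0,0]
    - [[0,0,0.4],0,0]
    - [[0,0,0.5],0,0]

```text
clock: 72.8
position: [0.5448, 0.0029, 0.0947]
ee_rot: [1.0, 0.014, 0.011, 0.026]
ft_force: [-4.6, 1.7, 11.8]
grip_width: 0.0
```

servo_tool:
  deltas:
    - [[0,0,0.8],0,0]

```text
clock: 72.88
position: [0.5493, 0.0027, 0.0935]
ee_rot: [0.999, 0.014, 0.016, 0.025]
ft_force: [-21.8, -0.6, 114.5]
grip_width: -0.002
```

servo_tool:
  deltas:
    - [[0,0,1.2],0,0]

```text
clock: 72.97
position: [0.5599, 0.0027, 0.0945]
ee_rot: [0.999, 0.014, 0.028, 0.025]
ft_force: [-8.7, 0.2, 116.0]
grip_width: -0.002
```

```bash
python3 - <<'E'
from m import *
o=state(); go(.5425,.002,.094,.03)
E
```

```text
t 72.97 pos [0.5599 0.0027 0.0945] q [0.9992 0.0138 0.0276 0.0246] F [ -8.65   0.16 116.02] g -0.002 j [-0.14  0.27  0.02  1.85  0.06  0.98 -0.12]
delta cm [-1.74  0.02 -0.04] yaw 0.0289 tilt [ 0.0559 -0.0484 -0.9973] turn -0.0011
```

servo_tool:
  deltas:
    - [[0,0,-0.6],0,0]
    - [[0,0,-0.8],0,0]
    - [[0,0,-1.2],0,0]
    - [[0,0,-1.2],0,0]
    - [[0,0,-1.2],0,0]
    - [[0,0,-1.2],0,0]
    - [[0,0,-1.2],0,0]
    - [[0,0,-1.2],0,0]
    - [[0,0,-1.0],0,0]
    - [[0,0,0],0,0]
    - [[0,0,0],0,0]

```text
clock: 73.88
position: [0.5568, 0.0077, 0.2033]
ee_rot: [0.999, 0.014, 0.033, 0.024]
ft_force: [0.7, -0.0, -1.1]
grip_width: 0.002
```

```bash
python3 - <<'E'
from m import *
o=state(); c,a,p,W=tape(.02,save='pics/r_w.png')
z=W[...,2]; R=cv2.inRange(cv2.cvtColor(p,cv2.COLOR_BGR2HSV),*C['red'])>0
q=R&(z>.08)&(z<.11); print('button z',np.percentile(z[q],[10,50,90]),q.sum())
p,W=hook(.02); cv2.imwrite('pics/r_s.png',p)
p=lid()
E
```

```text
t 73.88 pos [0.5568 0.0077 0.2033] q [0.9991 0.0136 0.0334 0.0241] F [ 0.68 -0.04 -1.05] g 0.002 j [-0.15  0.15  0.02  1.74  0.06  1.19 -0.12]
tape centre [0.5423 0.0171] size [0.0389 0.0754] yaw -1.547 button [0.54256127 0.00387421]
button z [0.09270011 0.09348723 0.09435724] 808
side lip inner at .545: -0.176
button [array([ 0.5381, -0.0081])]
lid pts 7013 [[0.411 0.063 0.108]
 [0.694 0.216 0.117]]
```

```bash
python3 - <<'E'
import cv2
p=cv2.imread('pics/r_s.png'); cv2.imwrite('pics/r_s2.png',cv2.resize(p[180:330,270:470],(800,600),interpolation=cv2.INTER_CUBIC))
E
```

```text
(no output)
```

View pics/r_s2.png

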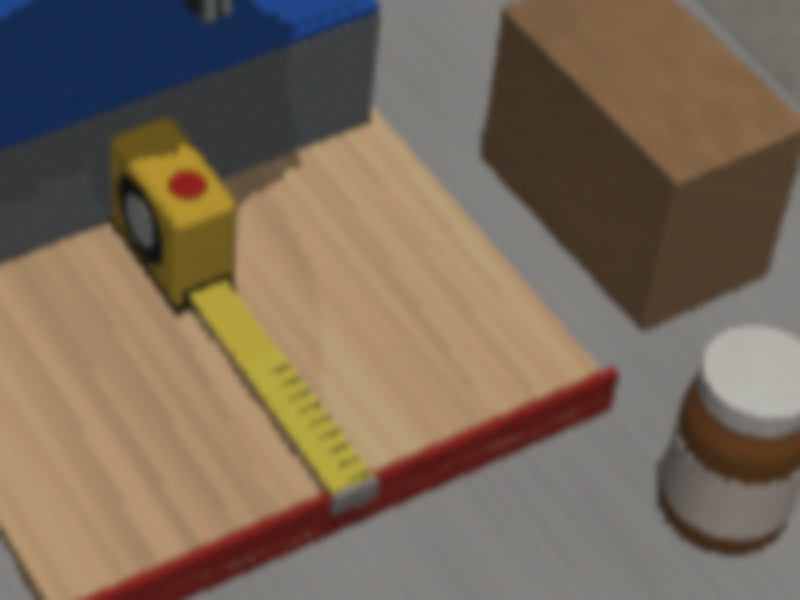

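The lock is down (button top at z 0.0935), the hook is still on the lip at (355,490), and the case is against the tote. Before regripping I correct the tool's roll tilt with fast-up, slow-down cycles.

servo_tool:
  deltas:
    - [[0,0,-4],0,7]
    - [[0,0,-4],0,7]
    - [[0,0,-4],0,7]
    - [[0,0,0],0,7]
    - [[0,0,0],0,7]
    - [[0,0,0],0,7]
    - [[0,0,0],0,7]
    - [[0,0,0],0,7]
    - [[0,0,0],0,7]
    - [[0,0,0],0,7]
    - [[0,0,0],0,7]

```text
clock: 74.95
position: [0.545, 0.0126, 0.3158]
ee_rot: [0.999, 0.013, 0.024, 0.025]
ft_force: [-0.4, 0.0, 0.1]
grip_width: 0.819
```

servo_tool:
  deltas:
    - [[0,0,1],0,7]
    - [[0,0,1],0,7]
    - [[0,0,1],0,7]
    - [[0,0,1],0,7]
    - [[0,0,1],0,7]
    - [[0,0,1],0,7]
    - [[0,0,1],0,7]
    - [[0,0,1],0,7]
    - [[0,0,1],0,7]
    - [[0,0,1],0,7]
    - [[0,0,0],0,7]

```text
clock: 75.87
position: [0.5486, 0.0066, 0.2021]
ee_rot: [0.999, 0.013, 0.022, 0.026]
ft_force: [0.3, -0.1, -0.4]
grip_width: 0.823
```

servo_tool:
  deltas:
    - [[0,0,-4],0,7]
    - [[0,0,-4],0,7]
    - [[0,0,-4],0,7]
    - [[0,0,0],0,7]
    - [[0,0,0],0,7]
    - [[0,0,0],0,7]
    - [[0,0,0],0,7]
    - [[0,0,0],0,7]
    - [[0,0,0],0,7]
    - [[0,0,0],0,7]
    - [[0,0,0],0,7]

```text
clock: 76.78
position: [0.5416, 0.0125, 0.3217]
ee_rot: [0.999, 0.013, 0.018, 0.026]
ft_force: [-0.6, -0.0, 0.7]
grip_width: 0.819
```

servo_tool:
  deltas:
    - [[0,0,1],0,7]
    - [[0,0,1],0,7]
    - [[0,0,1],0,7]
    - [[0,0,1],0,7]
    - [[0,0,1],0,7]
    - [[0,0,1],0,7]
    - [[0,0,1],0,7]
    - [[0,0,1],0,7]
    - [[0,0,1],0,7]
    - [[0,0,1],0,7]
    - [[0,0,0],0,7]

```text
clock: 77.7
position: [0.5437, 0.0064, 0.2077]
ee_rot: [0.999, 0.013, 0.015, 0.026]
ft_force: [-0.2, -0.2, 0.3]
grip_width: 0.82
```

```bash
python3 - <<'E'
from m import *
o=state(); go(.5424,.009,.0515,.024)
E
```

```text
t 77.7 pos [0.5437 0.0064 0.2077] q [0.9994 0.0132 0.0152 0.0264] F [-0.25 -0.24  0.26] g 0.82 j [-0.15  0.15  0.02  1.74  0.06  1.23 -0.12]
delta cm [-0.58 -1.1  15.58] yaw 0.0273 tilt [ 0.0311 -0.0524 -0.9981] turn 0.0033
```

servo_tool:
  deltas:
    - [[0,0,-4],0,7]
    - [[0,0,-4],0,7]
    - [[0,0,-4],0,7]
    - [[0,0,0],0,7]
    - [[0,0,0],0,7]
    - [[0,0,0],0,7]
    - [[0,0,0],0,7]
    - [[0,0,0],0,7]
    - [[0,0,0],0,7]
    - [[0,0,0],0,7]
    - [[0,0,0],0,7]

```text
clock: 78.62
position: [0.5382, 0.0125, 0.3274]
ee_rot: [0.999, 0.013, 0.011, 0.027]
ft_force: [0.1, 0.2, -0.9]
grip_width: 0.82
```

servo_tool:
  deltas:
    - [[0,0,1],0,7]
    - [[0,0,1],0,7]
    - [[0,0,1],0,7]
    - [[0,0,1],0,7]
    - [[0,0,1],0,7]
    - [[0,0,1],0,7]
    - [[0,0,1],0,7]
    - [[0,0,1],0,7]
    - [[0,0,1],0,7]
    - [[0,0,1],0,7]
    - [[0,0,0],0,7]

```text
clock: 79.53
position: [0.5389, 0.0062, 0.2135]
ee_rot: [1.0, 0.013, 0.009, 0.027]
ft_force: [-0.3, -0.6, 0.1]
grip_width: 0.821
```

servo_tool:
  deltas:
    - [[0,0,-4],0,7]
    - [[0,0,-4],0,7]
    - [[0,0,0],0,7]
    - [[0,0,0],0,7]
    - [[0,0,0],0,7]
    - [[0,0,0],0,7]
    - [[0,0,0],0,7]
    - [[0,0,0],0,7]

```text
clock: 80.2
position: [0.5364, 0.0104, 0.2937]
ee_rot: [1.0, 0.013, 0.007, 0.027]
ft_force: [0.6, 0.4, -0.5]
grip_width: 0.818
```

servo_tool:
  deltas:
    - [[0,0,1],0,7]
    - [[0,0,1],0,7]
    - [[0,0,1],0,7]
    - [[0,0,1],0,7]
    - [[0,0,1],0,7]
    - [[0,0,1],0,7]
    - [[0,0,1],0,7]
    - [[0,0,1],0,7]
    - [[0,0,1],0,7]
    - [[0,0,1],0,7]
    - [[0,0,0],0,7]

```text
clock: 81.12
position: [0.5353, 0.0038, 0.1787]
ee_rot: [1.0, 0.013, 0.003, 0.028]
ft_force: [-0.9, -0.1, 0.4]
grip_width: 0.822
```

```bash
python3 - <<'E'
from m import *
o=state(); tape(.02); go(.5424,.009,.0515,.024)
E
```

```text
t 81.12 pos [0.5353 0.0038 0.1787] q [0.9995 0.0131 0.0033 0.0278] F [-0.93 -0.1   0.38] g 0.822 j [-0.15  0.17  0.02  1.78  0.06  1.2  -0.12]
tape centre [0.5423 0.017 ] size [0.0388 0.0755] yaw -1.5492 button [0.54257318 0.00376388]
delta cm [ 0.6  -1.21 12.77] yaw 0.0263 tilt [ 0.0081 -0.0555 -0.9984] turn 0.0023
```

servo_tool:
  deltas:
    - [[0.6,-0.5,0],0,7]
    - [[0,0,0],0,7]
    - [[0,0,1.2],0,7]
    - [[0,-0.07,1.2],0,7]
    - [[0,-0.07,1.2],0,7]
    - [[0,-0.07,1.2],0,7]
    - [[0,-0.07,1.2],0,7]
    - [[0,-0.07,1.2],0,7]
    - [[0,-0.07,1.2],0,7]
    - [[0,-0.07,1.0],0,7]
    - [[0,0,0],0,7]
    - [[0,0,0],0,7]

```text
clock: 82.17
position: [0.5435, 0.0098, 0.0763]
ee_rot: [1.0, 0.013, 0.005, 0.028]
ft_force: [0.1, -0.4, 0.3]
grip_width: 0.823
```

```bash
python3 - <<'E'
from m import *
o=state(); go(.5424,.009,.0515,.024)
E
```

```text
t 82.17 pos [0.5435 0.0098 0.0763] q [0.9995 0.0134 0.005  0.0275] F [ 0.09 -0.44  0.26] g 0.823 j [-0.15  0.29  0.01  1.86  0.06  0.99 -0.14]
delta cm [-0.14 -0.06  2.48] yaw 0.0271 tilt [ 0.0107 -0.0549 -0.9984] turn 0.0031
```

servo_tool:
  deltas:
    - [[-0.1,-0.1,0.8],0,7]
    - [[0,-0.05,0.8],0,7]
    - [[0,-0.05,0.8],0,7]
    - [[0,0,0],0,7]
    - [[0,0,0],0,3]
    - [[0,0,0],0,3]
    - [[0,0,0],0,3]
    - [[0,0,0],0,3]
    - [[0,0,0],0,3]
    - [[0,0,0],0,3]
  force: 60

```text
clock: 83.0
position: [0.5432, 0.0106, 0.0511]
ee_rot: [1.0, 0.013, 0.006, 0.027]
ft_force: [-0.1, 0.2, -2.5]
grip_width: 0.463
```

servo_tool:
  deltas:
    - [[0,0.3,0],0,3]
    - [[0,0.1,-0.6],0,3]
    - [[0,0.1,-0.8],0,3]
    - [[0,0.06,-0.8],0,3]
    - [[0,0.06,-0.8],0,3]
    - [[0,0.06,-0.8],0,3]
    - [[0,0,0],0,3]

```text
clock: 83.58
position: [0.5418, 0.005, 0.0928]
ee_rot: [1.0, 0.013, 0.005, 0.027]
ft_force: [1.1, -0.3, -5.2]
grip_width: 0.463
```

```bash
python3 - <<'E'
from m import *
o=state(); p,d,W=cloud('side'); cv2.imwrite('pics/s_s.png',cv2.resize(p[180:330,270:470],(800,600),interpolation=cv2.INTER_CUBIC))
E
```

```text
t 83.58 pos [0.5418 0.005  0.0928] q [0.9995 0.0131 0.0046 0.0275] F [ 1.08 -0.34 -5.19] g 0.463 j [-0.14  0.27  0.02  1.85  0.06  1.02 -0.13]
```

View pics/s_s.png

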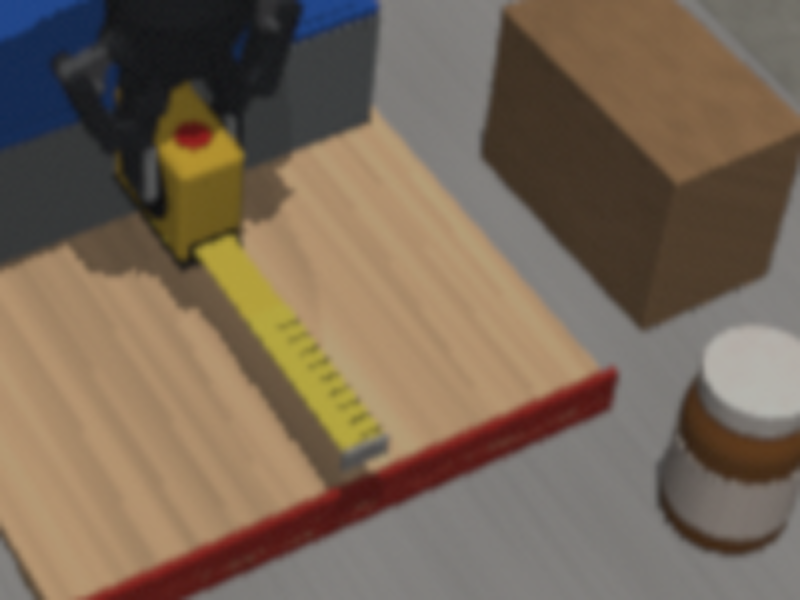

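servo_tool:
  deltas:
    - [[0,0.06,-1],0,3]
    - [[0,0.06,-1.2],0,3]
    - [[0,0.06,-1.2],0,3]
    - [[0,0.06,-1.2],0,3]
    - [[0,0.06,-1.2],0,3]
    - [[0,0.06,-1.2],0,3]
    - [[0,0.06,-1.2],0,3]
    - [[0,0.06,-1.2],0,3]
    - [[0,0,-0.6],0,3]
    - [[0,0,0],0,3]

```text
clock: 84.47
position: [0.5395, 0.0061, 0.2033]
ee_rot: [1.0, 0.013, 0.004, 0.027]
ft_force: [-0.1, 0.2, -5.5]
grip_width: 0.458
```

servo_tool:
  deltas:
    - [[0,-0.6,-0.05],0,3]
    - [[0,-1.1,-0.05],0,3]
    - [[0,-1.1,-0.05],0,3]
    - [[0,-1.1,-0.05],0,3]
    - [[0,-1.1,-0.05],0,3]
    - [[0,-1.1,-0.05],0,3]
    - [[0,-1.1,-0.05],0,3]
    - [[0,-1.1,-0.05],0,3]
    - [[0,-1.1,-0.05],0,3]
    - [[0,-1.1,-0.05],0,3]
    - [[0,-1.1,-0.05],0,3]
    - [[0,-0.8,-0.05],0,3]

```text
clock: 85.47
position: [0.5335, 0.1445, 0.1993]
ee_rot: [1.0, 0.014, 0.002, 0.027]
ft_force: [0.2, -0.0, -5.0]
grip_width: 0.46
```

```bash
python3 - <<'E'
from m import *
o=state(); go(.540,.130,.1455,.03)
E
```

```text
t 85.47 pos [0.5335 0.1445 0.1993] q [0.9995 0.0144 0.0018 0.0274] F [ 0.19 -0.03 -4.95] g 0.46 j [-0.31  0.21 -0.08  1.69  0.07  1.27 -0.38]
delta cm [0.59 1.17 5.45] yaw 0.029 tilt [ 0.0043 -0.0547 -0.9985] turn -0.001
```

servo_tool:
  deltas:
    - [[0,0.4,0],0,3]
    - [[0,0.4,0],0,3]
    - [[0,0,0.9],0,3]
    - [[0,0,1.0],0,3]
    - [[0,0,1.0],0,3]
    - [[0,0,1.0],0,3]
    - [[0,0,0.7],0,3]
    - [[0,0,0.3],0,3]
    - [[0,0,0],0,3]
    - [[0,0,0],0,3]

```text
clock: 86.3
position: [0.5338, 0.1326, 0.1447]
ee_rot: [1.0, 0.014, 0.001, 0.028]
ft_force: [-1.3, -0.2, -0.9]
grip_width: 0.463
```

```bash
python3 - <<'E'
from m import *
o=state(); go(.540,.130,.1451,.03)
E
```

```text
t 86.3 pos [0.5338 0.1326 0.1447] q [0.9995 0.0137 0.0012 0.0278] F [-1.29 -0.22 -0.87] g 0.463 j [-0.3   0.24 -0.07  1.76  0.08  1.16 -0.37]
delta cm [ 0.61  0.28 -0.03] yaw 0.0274 tilt [ 0.0031 -0.0555 -0.9985] turn -0.0026
```

The force has dropped from −5 to −0.9 N, so the case is standing on the lid. I release it, rise and check.

servo_tool:
  deltas:
    - [[0,0,0],0,3.8]
    - [[0,0,0],0,4.5]
    - [[0,0,0],0,6]
    - [[0,0,0],0,6]
    - [[0,0,0],0,6]
    - [[0,0,0],0,6]
    - [[0,0.05,-0.6],0,6.5]
    - [[0,0.06,-1],0,7]
    - [[0,0.06,-1.2],0,7]
    - [[0,0.06,-1.2],0,7]
    - [[0,0.06,-1.2],0,7]
    - [[0,0.06,-1.2],0,7]

```text
clock: 87.3
position: [0.5351, 0.1331, 0.2172]
ee_rot: [1.0, 0.014, 0.004, 0.027]
ft_force: [0.2, -0.6, 0.3]
grip_width: 0.82
```

servo_tool:
  deltas:
    - [[0,0,-1.2],0,7]
    - [[0,0,-1.2],0,7]
    - [[0,0,-1.2],0,7]
    - [[0,0,-1.2],0,7]
    - [[0,0,-1.2],0,7]
    - [[0,0,-0.6],0,7]
    - [[0,0,0],0,7]
    - [[0,0,0],0,7]

```text
clock: 87.97
position: [0.5355, 0.1371, 0.2975]
ee_rot: [1.0, 0.014, 0.009, 0.025]
ft_force: [-0.7, -0.1, 0.5]
grip_width: 0.819
```

```bash
python3 - <<'E'
from m import *
o=state(); c,a,p,W=tape(.114,save='pics/t_w.png')
z=W[...,2]; H=cv2.cvtColor(p,cv2.COLOR_BGR2HSV)
R=(cv2.inRange(H,*C['red'])>0)&(z>.17)&(z<.21); print('button z',np.percentile(z[R],[10,50,90]))
Y=(cv2.inRange(H,*C['yellow'])>0)&(z>.17); P=W[Y]; k=np.linalg.lstsq(np.c_[P[:,:2]-P[:,:2].mean(0),np.ones(len(P))],P[:,2],rcond=None)[0]; print('top plane',k)
B=(cv2.inRange(H,*C['yellow'])>0)&(z>.10)&(z<.145); Q=W[B]; print('blade y range',np.percentile(Q[:,1],[1,99]),len(Q))
d=c-np.array([.5479,.1377]); e=np.array([.99944,.0335]); print('on lid x,y',d@e,d@np.array([-e[1],e[0]]))
p=lid(); cv2.imwrite('pics/t_s.png',p)
for n in('scene',):
    a0=np.load('a_scene.npz')['p']; df=cv2.absdiff(a0,p).max(2)
    for nm,(u,v,w,h) in {'jar':(190,280,40,55),'roll':(222,165,38,36),'carton':(238,318,90,72)}.items(): print(nm,'diff mean',df[v:v+h,u:u+w].mean())
E
```

```text
t 87.97 pos [0.5355 0.1371 0.2975] q [0.9995 0.0136 0.0092 0.0253] F [-0.73 -0.15  0.47] g 0.819 j [-0.3   0.14 -0.07  1.55  0.06  1.45 -0.35]
tape centre [0.5338 0.1405] size [0.0381 0.0769] yaw -1.5491 button [0.53407834 0.1262481 ]
button z [0.18620858 0.18707578 0.18794239]
top plane [-0.17564959 -0.03629668  0.18483208]
blade y range [-0.05389812  0.1787712 ] 3945
on lid x,y -0.013958111323727184 0.00328651528922273
lid pts 5682 [[0.41  0.062 0.108]
 [0.694 0.216 0.117]]
jar diff mean 7.435
roll diff mean 7.088450292397661
carton diff mean 6.575308641975309
```

View pics/t_s.png

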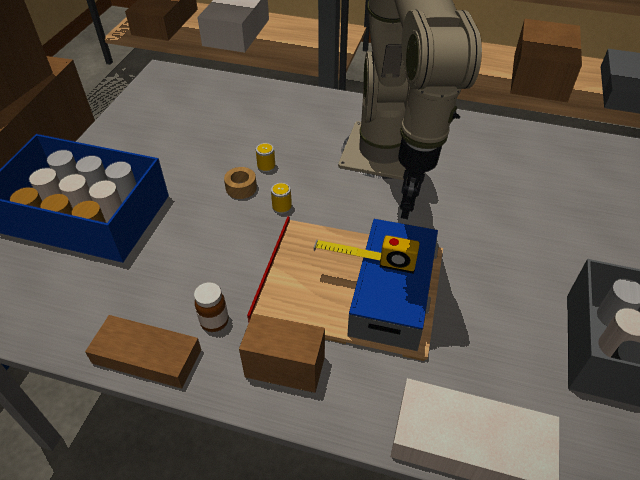

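The picture shows the case standing on the shut blue lid at (400,252), with the blade out to (315,245). The jar, roll and carton are in place and the gripper is clear. Handing in.

```bash
python3 -c "
from h import *
state(); print(order.hand_in())"
```

```text
t 88.07 pos [0.5353 0.1369 0.2968] q [0.9995 0.0136 0.0088 0.0255] F [0.26 0.31 0.05] g 0.824 j [-0.3   0.14 -0.07  1.55  0.06  1.44 -0.35]
the job is handed in; nothing more can be done
None
```

I carried out every step and handed the job in at 88 s of the 210 s allowed. It reports no verdict, so what follows rests on my own measurements.

- **Cans:** The red, yellow (the one farthest to the robot's right) and green cans went upright into pockets 1, 2 and 3. No blue can was present. The can tops read z 0.095 m, within about 2 mm of the pocket centres. I last saw them just before the lid was shut.
- **Lid:** I pushed it past upright and it dropped shut by its own weight. Later checks still read it flat.
- **Tape:** The hook slipped off the lip on the first pull because the case was pitched up and slightly high. I set the case flat, regripped it and hooked it again, and the second pull worked. I backed it up until it touched the tote and pressed the lock there. Afterwards the button was 6 mm lower and the hook was still over the lip.
- **Finish:** The case stands on the lid about 14 mm from its centre along x and 3 mm along y. The lock is down, the blade is out (about 135 mm by estimate), and the gripper is clear.
- **Bystanders:** The jar, roll and carton look unmoved in the picture; I did not measure their positions.

Checks that came close or disagreed:
- **Press force:** Pressing the lock reached 116 N at the wrist, close to the 120 N limit, and the fingertips slid about 17 mm sideways. The case itself stayed put.
- **Upright check:** My fit of the case's top plane was thrown off by points on the side faces, so it confirms nothing. That the case stands upright rests on the button height and the last picture.

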